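# Pack and pin-lock the sample transport canister

## Task

Pack the transport canister: lift its lid off by the knob and lay it, knob up, on the green mat, then stand every amber sample jar on the bench upright in the canister, one to a compartment. Put the lid back on fully home, turned so that the hole in its blue lug lines up with the hole in the canister's lug, and push the red-handled locking pin down through both lugs until its collar rests on the lid. Leave the dropper bottle, wipes tub and dishes where they are.

Things in the scene. Friction and masses are not known exactly. Their poses are not given: they have to be found in the camera images.
- canister: Fixed round canister: outer radius 100, inner 95, 112 high, floor at 6. Origin: centre of underside; +x to its blue lug (44 wide, 20 thick, reaching 149 from the axis, top at 111). A cross divider (3 thick, top at 40) along its x and y makes four compartments; a jar stands well 56 from the axis, midway between walls. The lid starts on it, 0.5 to 1.5 rad clockwise (from above) of holes in line.
- canister_hole (a point): Centre of the top mouth of the vertical through hole (16 mm diameter) in the canister's lug: 122 mm from the canister's axis, 111 mm above the bench. Axes as the canister's.
- lid_knob (a point): Loose lid, 0.4 kg: white disc radius 104, 8 thick, on a plug radius 91, 9 deep that drops into the canister and turns there; blue bar knob 70 long (x), 16 wide (y), 38 high above the disc. Point: knob centre, on the lid's axis, 36 above the plug's underside (139 above bench when home on the canister, 39 on the mat). +x to the lid's blue lug (44 wide, 7 thick, reaching 149 from the axis), z up.
- lid_hole (a point): Centre of the top mouth of the vertical through hole (16 mm diameter) in the lid's blue lug: 122 mm from the lid's axis along its +x; 119.5 mm above the bench when the lid is home on the canister.
- mat: Thin green mat on the bench, fixed, 200 x 200 x 3 mm, where the lid is laid. Origin: centre of its underside.
- pin_mid (a point): Loose steel locking pin, 96 long, 0.09 kg: shank 12 diameter, 50 long, tapered tip; then collar 26 diameter, 6 thick; then red round handle 18 diameter, 40 long. Point: on its axis, 48 above its tip (handle's middle is 28 above this point); z up to the handle. Starts upright and loose in the grey stand. Fully home in the lugs this point is 117.5 above the bench.
- stand: Grey block fixed to the bench, 60 x 60 x 60 mm, with a vertical hole of 17 mm diameter in the middle that holds the pin with the collar on the block's top. Origin: centre of its underside.
- dropper: Bystander: yellow dropper bottle, 50 diameter, 120 high, loose. Origin: centre of its underside.
- wipes: Bystander: white wipes tub, 84 diameter, 170 high, loose. Origin: centre of its underside.
- dishes: Bystander: stack of clear dishes, 90 diameter, 44 high, loose. Origin: centre of its underside.
- jar0_mid (a point): Amber sample jar number 0 (2 to 4 of the four alike jars are present), loose, 0.28 kg, weight low, upright on the bench: body 64 diameter, 48 high; white cap 60 diameter, 8 thick; on it a white cylindrical grip 24 diameter, 32 high; 88 mm high in all. This point: on its axis, 44 mm above its underside, z up. The grip spans 12 to 44 mm above this point.
- jar1_mid (a point): Amber sample jar number 1 (2 to 4 of the four alike jars are present), loose, 0.28 kg, weight low, upright on the bench: body 64 diameter, 48 high; white cap 60 diameter, 8 thick; on it a white cylindrical grip 24 diameter, 32 high; 88 mm high in all. This point: on its axis, 44 mm above its underside, z up. The grip spans 12 to 44 mm above this point.
- jar2_mid (a point): Amber sample jar number 2 (2 to 4 of the four alike jars are present), loose, 0.28 kg, weight low, upright on the bench: body 64 diameter, 48 high; white cap 60 diameter, 8 thick; on it a white cylindrical grip 24 diameter, 32 high; 88 mm high in all. This point: on its axis, 44 mm above its underside, z up. The grip spans 12 to 44 mm above this point.
- jar3_mid (a point): Amber sample jar number 3 (2 to 4 of the four alike jars are present), loose, 0.28 kg, weight low, upright on the bench: body 64 diameter, 48 high; white cap 60 diameter, 8 thick; on it a white cylindrical grip 24 diameter, 32 high; 88 mm high in all. This point: on its axis, 44 mm above its underside, z up. The grip spans 12 to 44 mm above this point.
Things that resemble listed ones, but are neither listed nor needed, are in the scene too. Leave any pink look-alike of the part that bears jar3_mid alone. Leave any pink look-alike of the part that bears jar2_mid alone.

How it is judged:
By the outcome, as a careful person would: the job done as asked, in the order asked, and still so for the second after the job is handed in, with the robot touching nothing.
Of jar0, jar1, jar2, jar3 only 2 to 4 are there at a start; the rules pass over those that are not, and their reading is None.
At some moment in a run one of jar0, jar1, jar2, jar3 may be knocked a few centimetres aside while the robot is not near it.
It also fails if it takes over 210 s, if anything falls off the work surface, if the arm or the gripper's body presses on something with over 40 N, if the wrist force passes 120 N, or if a joint passes its speed limit or range.

## Robot

A 6-joint arm with a two-finger parallel gripper is mounted at the origin on the work surface. World frame = base frame: x ahead of the robot, y to its left, z up, the work surface at z = 0. Lengths are in m, angles in rad, forces in N, time in s.
With the tool pointing down it reaches from about 0.375 to 0.9 m from the base axis. Payload 3.1 kg.
Tool frame: the origin (TCP) lies between the finger pads; the fingertips stand 22 mm ahead of it and the grasp point (between the pads) lies 3 mm ahead of it; z points along the fingers, y is the line along which they close (so a half turn about z gives the same grasp; the last joint's range is limited). The gripper opens to 87 mm and grips with 3 to 60 N. Pads are 19 mm wide; open, the fingers measure 117 mm over their backs; the gripper's body (75 mm by 190 mm) begins 51 mm behind the grasp point.
Start: joints at [1.028, 0.527, 1.433, -0, 1.181, -0.178], TCP at [0.222, 0.584, 0.218] pointing down, gripper open.
Joint ranges: [-3.08, 3.08], [-0.75, 2.2], [0.22, 2.44], [-1.43, 4.57], [0, 2.65], [-2.85, 2.85]. Speed limits (rad/s): [2.79, 2.79, 3.14, 3.14, 3.14, 3.14].

## Interface

Orientations are given as a unit quaternion [x, y, z, w].
In Python, from rig import robot gives the robot as it stands.
- The arm moves only by the tool move_arm, never from a script. Its argument "series" is text: rows parted by semicolons, each of 6 numbers parted by spaces: the shift along the tool's x, y, z in mm, then the turn, a rotation vector about the tool's x, y, z in degrees. In form: dx dy dz ax ay az; .... A call has 1 to 8 rows; each row is the pose to reach, as a shift and turn from the pose commanded when the call began, along the tool's axes at that moment; what a row does not reach only later rows make up. A row lasts 1/12 s, in which the tool goes at most 41.7 mm and 7.16 degrees, less where a joint would pass 70% of its speed; a pose out of reach is approached as far as the arm can. A call with a gripper value outside its range is refused whole. "jaw" is the opening, from 0 (shut) to 1 (fully open), set as the call begins (left out, the last holds). The fingers move at their own pace and stop on an object; "newtons" is the grip in N (left out, the last holds). Time passes only in rows, so rows that repeat a pose let the fingers close. It gives the time, the measured TCP pose, the force, the opening and the grip force at its end, in the units of the state.
- robot.get_obs(): the state, without advancing time (a new reading comes with each control period).
- robot.camera(name): name is "scene" or "top" or "wrist"; returns a dict with "img" (400x640x3 uint8, red, green, blue), "mtx" (3x3 intrinsics, pixels), "world_to_cam" (4x4, takes a point from world to camera coordinates). Camera axes: x right, y down, z forward; pixel columns grow to the right and rows downward; lengths in m; the calibration is good to about 2 mm. The wrist camera is an equidistant fisheye: a pixel r from the principal point sees the ray r / f radians off the axis. A picture is of the moment at which its call begins. There is no depth.
- robot.hand_in(): hands the job in; it is judged then, once.
Trained networks look in a picture, given as the dict that the camera call returned (one of the last four; its "shot" number tells which), for a name from the list of things; names that differ only in an ending like _2 or _b are one class to them, and where a whole thing is asked for, a point or a joint stands for the part that bears it (a point fixed in the world has none). Each returns a list of dicts, best first, with "p" (0 to 1); they miss things now and then, are a little off and sometimes report something else, mostly with a low value. They report only what shows in the picture. A call takes as long as a camera call. They do not tell look-alikes from the thing itself.
- robot.search_frame(picture, thing): "xyz" ([x, y, z] in m, in world coordinates, good to about 4 mm: the middle of the surface that is visible of it).
- robot.tip_of(picture, thing): "xyz" ([x, y, z] in m, in world coordinates, good to about 4 mm: a listed point, or the origin of a listed thing).
The state is a dict: "time": time; "q": joint angles; "joint_velocities": joint speeds; "joint_torque": joint torques, N m; "position": TCP position; "tool_rot": TCP orientation; "ft_force": force on the tool from outside, world axes, zero at the start; "moment": the same for the moment, N m; "grip_width": finger opening in m; "grip_force": force on a finger pad.
Only numpy, scipy, OpenCV 4.12 (cv2) and the standard library are available. Lean on these libraries where they do the work, as an engineer would, in place of code of your own. Each camera call takes 0.05 s, during which the arm holds its last target. There are 200 camera calls.

## Working session

There is one attempt and no reset: what is moved stays moved. The work goes in short steps, Python scripts to look and compute and a tool call to move; the robot and the scene stay as the last step left them, time stands still between calls to the robot, and variables do not carry over. Pictures are saved under pics/ and viewed, at most 14 in all, crops included, and the job is handed in when it is done.

Besides the shell and the picture viewer there is one more tool, called after "Call:" in YAML: its name, and indented under it one key for each argument. move_arm: Moves the arm, as the interface text tells. Its arguments: {"type":"object","properties":{"series":{"type":"string"},"jaw":{"type":"number"},"newtons":{"type":"number"}},"required":["series"]}

```bash
ls; mkdir -p pics
cat > h.py <<'E'
from rig import robot
import numpy as np, cv2
from scipy.spatial.transform import Rotation as R
def save(c,n): cv2.imwrite('pics/'+n,c['img'][:,:,::-1])
def hits(c,t,k=4,f='tip_of'):
    for d in getattr(robot,f)(c,t)[:k]: print(t,f,np.round(np.array(d['xyz'])*1000,0),round(d['p'],2))
def pix(c,p):
    q=c['world_to_cam']@np.r_[p,1]; q=c['mtx']@q[:3]; return q[:2]/q[2]
def ray(c,u,v,z):
    W=np.array(c['world_to_cam']);K=np.array(c['mtx']);o=-W[:3,:3].T@W[:3,3]
    d=W[:3,:3].T@np.linalg.inv(K)@[u,v,1]; return o+d*(z-o[2])/d[2]
def fray(c,u,v,z):
    W=np.array(c['world_to_cam']);K=np.array(c['mtx']);o=-W[:3,:3].T@W[:3,3]
    a=np.array([(u-K[0,2])/K[0,0],(v-K[1,2])/K[1,1]]);r=np.hypot(*a)+1e-9
    d=W[:3,:3].T@np.r_[a/r*np.sin(r),np.cos(r)]; return o+d*(z-o[2])/d[2]
def st():
    o=robot.get_obs(); r=R.from_quat(o['tool_rot']).as_matrix()
    print('t',round(o['time'],2),'pos',np.round(np.array(o['position'])*1000,1),'x',np.round(r[:,0],3),'y',np.round(r[:,1],3),'z',np.round(r[:,2],3),'q',np.round(o['q'],2),'F',np.round(o['ft_force'],1),'w',round(o['grip_width'],4),'gf',o['grip_force'])
    return o,r
def to(x,y,z,yaw=None):
    "shift in tool axes mm and turn (deg about tool z) so tool y axis lies at world angle yaw deg (mod 180)"
    o,r=st(); d=r.T@(np.array([x,y,z])-np.array(o['position'])*1000); a=0
    if yaw is not None:
        cur=np.degrees(np.arctan2(r[1,1],r[0,1])); a=-((yaw-cur+90)%180-90)
    print('shift',np.round(d,1),'turn z',round(a,1),'q6',round(o['q'][5],2))
E
python3 - <<'E'
from h import *
st()
for n in('scene','top'):
    c=robot.camera(n); save(c,n+'0.png'); print(n)
    for t in('canister','canister_hole','lid_knob','lid_hole','mat','pin_mid','stand','jar0_mid','dropper','wipes','dishes'): hits(c,t,6 if 'jar' in t else 2)
E
```

```text
pics
t 0.0 pos [222.  583.5 217.2] x [-0.935  0.356  0.   ] y [ 0.356  0.935 -0.002] z [-0.001 -0.002 -1.   ] q [ 1.03  0.53  1.43  0.    1.18 -0.18] F [-1.2 -0.3  0. ] w 0.0872 gf 0.0
scene
canister tip_of [ 677. -408.    4.] 0.67
canister tip_of [480. 268.   4.] 0.66
canister_hole tip_of [431. 377. 112.] 0.71
canister_hole tip_of [696. -18.  58.] 0.62
lid_knob tip_of [478. 261. 138.] 0.6
lid_hole tip_of [528. 378. 119.] 0.72
mat tip_of [441. -33.  -2.] 0.87
pin_mid tip_of [694. -19.  57.] 0.43
stand tip_of [690. -20.  -0.] 0.76
jar0_mid tip_of [ 432. -408.   40.] 0.73
dropper tip_of [ 768. -228.   -1.] 0.8
wipes tip_of [754. 216.   4.] 0.73
dishes tip_of [ 676. -413.    1.] 0.57
top
canister tip_of [ 765. -228.    6.] 0.46
canister_hole tip_of [433. 378. 111.] 0.88
lid_knob tip_of [479. 266. 139.] 0.64
lid_knob tip_of [688. -20.  -2.] 0.63
lid_hole tip_of [530. 381. 118.] 0.96
mat tip_of [440. -33.   6.] 0.97
pin_mid tip_of [442. -34.   3.] 0.6
pin_mid tip_of [691. -17.  58.] 0.45
stand tip_of [689. -19.  -2.] 0.88
jar0_mid tip_of [ 427. -406.   46.] 0.73
jar0_mid tip_of [696. -20.  60.] 0.27
dropper tip_of [ 763. -226.    4.] 0.83
wipes tip_of [761. 217.  -2.] 0.69
wipes tip_of [441. -33.   3.] 0.5
dishes tip_of [ 679. -414.    0.] 0.68
```

View pics/scene0.png

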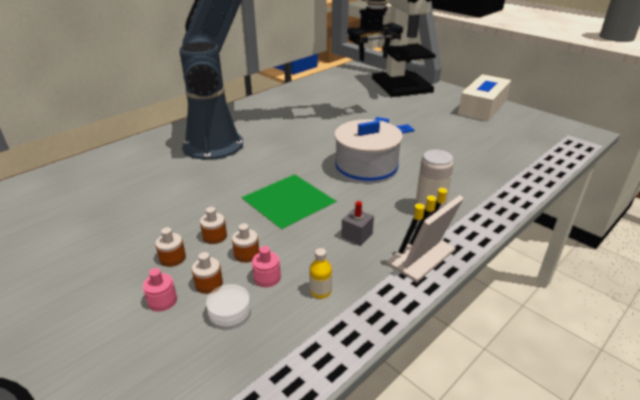

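View pics/top0.png

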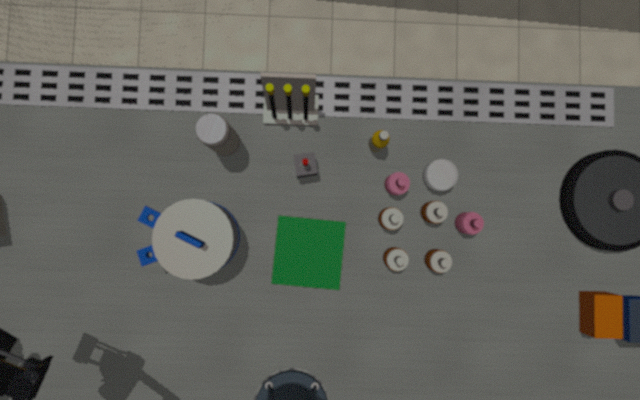

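The two views show four amber jars, at top pixels (392,219), (435,212), (397,260) and (439,262), and two pink look-alikes at (398,183) and (470,223). The canister is at about (480,267) mm. Its lug is at about 113° and the lid's at about 66°. I'm moving above the knob now.

Call:
move_arm:
  series: "-44 -26 0 0 0 7; -88 -51 0 0 0 14; -132 -77 0 0 0 21; -176 -102 0 0 0 28; -220 -128 0 0 0 35; -264 -153 0 0 0 42; -308 -179 0 0 0 49; -353 -205 0 0 0 56"
  jaw: 1
  newtons: 40

```text
time: 1.87
position: [0.4332, 0.3234, 0.2184]
tool_rot: [0.624, 0.782, 0.0, 0.0]
ft_force: [0.8, 0.2, -0.0]
grip_width: 0.087
grip_force: 0.0
```

```bash
sed -i 's/a=-((yaw-cur+90)%180-90)/a=-((yaw-cur+180)%360-180)/' h.py
python3 - <<'E'
from h import *
to(479,267,217,-24)
E
```

```text
t 1.87 pos [433.2 323.4 218.4] x [-0.222  0.975  0.   ] y [0.975 0.222 0.001] z [ 0.  0. -1.] q [0.43 0.41 1.64 0.   1.08 0.21] F [ 0.8  0.2 -0. ] w 0.087 gf 0.0
shift [-65.2  32.1   1.4] turn z 36.8 q6 0.21
```

Call:
move_arm:
  series: "-22 10 0 0 0 7; -44 20 0 0 0 14; -65 30 0 0 0 21; -65 32 0 0 0 28; -65 32 0 0 0 35; -65 32 0 0 0 37; -65 32 0 0 0 37; -65 32 0 0 0 37"

```text
time: 2.53
position: [0.4782, 0.269, 0.2182]
tool_rot: [0.838, 0.546, 0.0, 0.0]
ft_force: [0.1, -0.5, 0.3]
grip_width: 0.0869
grip_force: 0.0
```

Run:
```python
from h import *
st(); c=robot.camera('wrist'); save(c,'w1.png')
for t in('canister_hole','lid_knob','lid_hole'): hits(c,t,2)
c=robot.camera('top')
hsv=cv2.cvtColor(c['img'],cv2.COLOR_RGB2HSV)
print(c['mtx'])
# amber + white cap: find amber blobs
m=cv2.inRange(hsv,(3,120,30),(16,255,180)); 
n,l,s,ce=cv2.connectedComponentsWithStats(m)
for i in range(1,n):
    if s[i,4]>15: print(ce[i],s[i])
for u,v in((392,219),(435,212),(397,260),(439,262)): print(np.round(ray(c,u,v,.06)*1000))
```

```text
t 2.53 pos [478.2 269.  218.2] x [0.403 0.915 0.   ] y [ 0.915 -0.403  0.   ] z [ 0.  0. -1.] q [0.31 0.42 1.63 0.   1.09 0.72] F [ 0.1 -0.5  0.3] w 0.0869 gf 0.0
canister_hole tip_of [435. 377. 112.] 0.6
lid_knob tip_of [478. 267. 140.] 0.95
lid_hole tip_of [529. 377. 123.] 0.89
[[369.1524255    0.         318.86691499]
 [  0.         369.1524255  199.25438739]
 [  0.           0.           1.        ]]
[424.50847458 212.30508475] [422 203   8  20  59]
[380.42307692 218.53846154] [379 211   6  17  26]
[386.75555556 254.06666667] [384 248  11  17  45]
[428.86111111 257.44444444] [425 250  12  19  72]
[601.0728336  314.54492291] [ 580  292   43   47 1881]
[ 545. -265.   60.]
[ 568. -386.   60.]
[ 431. -281.   60.]
[ 429. -399.   60.]
```

View pics/w1.png

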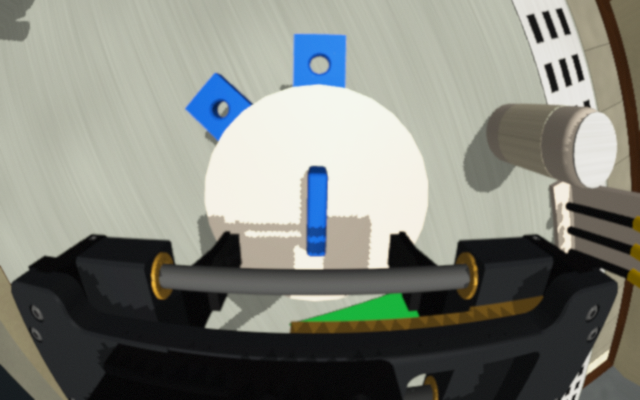

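The wrist view shows the knob bar at (317,210), the lid hole at (319,65) and the canister hole at (222,108). The tool is well aligned with the knob.

Run:
```python
from h import *
c=robot.camera('wrist'); 
L=fray(c,319,65,.1195)*1000; C=fray(c,222,108,.111)*1000; print(L,C)
hsv=cv2.cvtColor(c['img'],cv2.COLOR_RGB2HSV)
m=cv2.inRange(hsv,(100,120,60),(125,255,255)); n,l,s,ce=cv2.connectedComponentsWithStats(m)
for i in range(1,n):
    if s[i,4]>100:
        p=np.argwhere(l==i)[:,::-1]; print(s[i],ce[i])
# knob top
i=[i for i in range(1,n) if s[i,4]>100 and abs(ce[i][0]-317)<15 and ce[i][1]>150][0]
p=np.argwhere(l==i)[:,::-1]
W=np.array([fray(c,u,v,.158) for u,v in p])[:,:2]*1000
print(W.mean(0),cv2.minAreaRect(W.astype(np.float32)))
for k in((478,267),): print([np.degrees(np.arctan2(q[1]-k[1],q[0]-k[0])) for q in (L,C)],[np.hypot(q[1]-k[1],q[0]-k[0]) for q in (L,C)])
# solve centre from both holes at 122
mid=(L+C)[:2]/2; d=(C-L)[:2]; h=np.sqrt(122**2-(d@d)/4); nrm=np.array([-d[1],d[0]])/np.linalg.norm(d)
print(mid+nrm*h,mid-nrm*h)
```

```text
[529.23837269 376.18018342 119.5       ] [436.01864402 379.53519391 111.        ]
[ 293   34   53   54 2370] [319.36413502  58.90675105]
[ 186   73   66   67 2102] [216.71979068 104.91341579]
[ 307  167   21   89 1637] [316.90103849 210.63469762]
[480.6607742  270.95077124] ((480.1116027832031, 269.6069641113281), (72.111328125, 14.652416229248047), 65.07231903076172)
[np.float64(64.8592862910966), np.float64(110.45807578066469)] [np.float64(120.60548614032105), np.float64(120.11079933937755)]
[478.57383724 265.19773054] [486.68317947 490.51764679]
```

Call:
move_arm:
  series: "0 0 25 0 0 0.5; 0 1 50 0 0 1; 0 1 66 0 0 1; 0 1 72 0 0 1; 0 1 72 0 0 1; 0 1 72 0 0 1"

```text
time: 3.33
position: [0.4794, 0.2689, 0.1464]
tool_rot: [0.843, 0.539, 0.0, 0.0]
ft_force: [0.5, 0.2, 0.0]
grip_width: 0.0872
grip_force: 0.0
```

Call:
move_arm:
  series: "0 0 0 0 0 0; 0 0 0 0 0 0; 0 0 0 0 0 0; 0 0 0 0 0 0; 0 0 0 0 0 0; 0 0 0 0 0 0; 0 0 0 0 0 0; 0 0 0 0 0 0"
  jaw: 0

```text
time: 4.0
position: [0.479, 0.2686, 0.1462]
tool_rot: [0.843, 0.538, -0.0, -0.0]
ft_force: [-0.2, -0.0, -0.6]
grip_width: 0.0416
grip_force: 0.0
```

Call:
move_arm:
  series: "0 0 -15 0 0 0; 0 0 -35 0 0 0; 0 0 -60 0 0 0; 0 0 -90 0 0 0; 0 0 -110 0 0 0; 0 0 -120 0 0 0; 0 0 -120 0 0 0; 0 0 -120 0 0 0"

```text
time: 4.67
position: [0.4787, 0.2685, 0.2658]
tool_rot: [0.843, 0.538, -0.0, -0.0]
ft_force: [-0.1, 0.3, -0.9]
grip_width: 0.0009
grip_force: 0.0
```

Run:
```python
from h import *
to(440,-33,266)
c=robot.camera('top'); save(c,'top1.png'); hits(c,'mat',1)
```

```text
t 4.67 pos [478.7 268.5 265.8] x [ 0.42   0.907 -0.   ] y [ 0.907 -0.42  -0.   ] z [-0. -0. -1.] q [ 0.31  0.37  1.57 -0.    1.21  0.74] F [-0.1  0.3 -0.9] w 0.0009 gf 0.0
shift [-2.899e+02  9.160e+01 -2.000e-01] turn z 0 q6 0.74
mat tip_of [529. 379. 120.] 0.57
```

Call:
move_arm:
  series: "0 0 0 0 0 0; 0 0 0 0 0 0; 0 0 0 0 0 0; 0 0 0 0 0 0; 0 0 15 0 0 0; 0 0 30 0 0 0; 0 0 45 0 0 0; 0 0 60 0 0 0"
  jaw: 0.5

```text
time: 5.43
position: [0.4791, 0.2687, 0.2055]
tool_rot: [0.843, 0.538, 0.0, 0.0]
ft_force: [-1.0, 0.2, -0.9]
grip_width: 0.0412
grip_force: 0.0
```

Call:
move_arm:
  series: "0 0 15 0 0 0; 0 0 30 0 0 0; 0 0 45 0 0 0; 0 0 55 0 0 0; 0 0 60 0 0 0; 0 0 60 0 0 0; 0 0 60 0 0 0"

```text
time: 6.02
position: [0.4793, 0.2688, 0.1463]
tool_rot: [0.843, 0.538, 0.0, 0.0]
ft_force: [-0.7, 0.1, -0.7]
grip_width: 0.0432
grip_force: 0.0
```

Call:
move_arm:
  series: "0 0 0 0 0 0; 0 0 0 0 0 0; 0 0 0 0 0 0; 0 0 0 0 0 0; 0 0 0 0 0 0; 0 0 0 0 0 0; 0 0 0 0 0 0; 0 0 0 0 0 0"
  jaw: 0

```text
time: 6.68
position: [0.4795, 0.2686, 0.1465]
tool_rot: [0.843, 0.538, 0.0, 0.0]
ft_force: [1.3, -0.9, 2.0]
grip_width: 0.0152
grip_force: 40.0
```

Call:
move_arm:
  series: "0 0 -10 0 0 0; 0 0 -25 0 0 0; 0 0 -50 0 0 0; 0 0 -75 0 0 0; 0 0 -95 0 0 0; 0 0 -100 0 0 0; 0 0 -100 0 0 0; 0 0 -100 0 0 0"

```text
time: 7.35
position: [0.4778, 0.2683, 0.2451]
tool_rot: [0.843, 0.538, -0.001, -0.0]
ft_force: [-1.4, 0.1, -4.3]
grip_width: 0.0156
grip_force: 40.0
```

Run:
```python
from h import *
to(440,-33,246)
c=robot.camera('scene'); save(c,'scene1.png'); hits(c,'mat',1);hits(c,'lid_knob',1)
```

```text
t 7.35 pos [477.8 268.3 245.1] x [ 0.42   0.907 -0.002] y [ 0.907 -0.42  -0.002] z [-0.003 -0.001 -1.   ] q [0.31 0.39 1.59 0.   1.16 0.74] F [-1.4  0.1 -4.3] w 0.0156 gf 39.998268485069275
shift [-289.3   92.3   -0.6] turn z 0 q6 0.74
mat tip_of [442. -36.  -1.] 0.59
lid_knob tip_of [472. 259. 236.] 0.86
```

Call:
move_arm:
  series: "-25 8 0 0 0 0; -60 19 0 0 0 0; -98 31 0 0 0 0; -136 43 0 0 0 0; -174 55 0 0 0 0; -212 67 0 0 0 0; -245 78 0 0 0 0; -270 86 0 0 0 0"

```text
time: 8.17
position: [0.4425, -0.015, 0.2453]
tool_rot: [0.843, 0.538, -0.001, -0.0]
ft_force: [-0.1, 0.6, -4.6]
grip_width: 0.015
grip_force: 40.0
```

Call:
move_arm:
  series: "-15 5 0 0 0 0; -19 6 10 0 0 0; -19 6 40 0 0 0; -19 6 75 0 0 0; -19 6 105 0 0 0; -19 6 130 0 0 0; -19 6 150 0 0 0; -19 6 165 0 0 0"

```text
time: 8.83
position: [0.4399, -0.032, 0.0787]
tool_rot: [0.843, 0.538, -0.001, -0.002]
ft_force: [-0.7, 0.1, -4.3]
grip_width: 0.0153
grip_force: 40.0
```

Run:
```python
from h import *
to(440,-33,47)
```

```text
t 8.83 pos [439.9 -32.   78.7] x [ 0.42   0.907 -0.   ] y [ 0.907 -0.42  -0.004] z [-0.004  0.001 -1.   ] q [-0.33  0.54  2.01  0.    0.6   0.11] F [-0.7  0.1 -4.3] w 0.0153 gf 39.99888718128204
shift [-0.9  0.7 31.7] turn z 0 q6 0.11
```

Call:
move_arm:
  series: "0 0 12 0 0 0; 0 0 22 0 0 0; 0 0 28 0 0 0; 0 0 31 0 0 0; 0 0 32 0 0 0; 0 0 32 0 0 0"

```text
time: 9.33
position: [0.4413, -0.0323, 0.0491]
tool_rot: [0.843, 0.538, 0.0, 0.0]
ft_force: [0.5, -1.0, -5.0]
grip_width: 0.0147
grip_force: 40.0
```

Call:
move_arm:
  series: "0 0 0 0 0 0; 0 0 0 0 0 0; 0 0 0 0 0 0; 0 0 0 0 0 0; 0 0 0 0 0 0; 0 0 -20 0 0 0; 0 0 -55 0 0 0; 0 0 -95 0 0 0"
  jaw: 0.5

```text
time: 10.0
position: [0.4395, -0.0318, 0.144]
tool_rot: [0.843, 0.538, -0.002, -0.002]
ft_force: [1.4, -0.2, -0.7]
grip_width: 0.043
grip_force: 0.0
```

Call:
move_arm:
  series: "0 0 -40 0 0 0; 0 0 -70 0 0 0; 0 0 -80 0 0 0; 0 0 -80 0 0 0"

```text
time: 10.33
position: [0.4431, -0.0328, 0.2274]
tool_rot: [0.843, 0.539, 0.003, 0.003]
ft_force: [1.0, -0.2, -1.0]
grip_width: 0.0434
grip_force: 0.0
```

Run:
```python
from h import *
to(520,-330,220,-30)
c=robot.camera('top'); save(c,'top2.png')
hits(c,'lid_knob',2);hits(c,'lid_hole',2);hits(c,'canister_hole',2);hits(c,'canister',2);hits(c,'jar0_mid',4)
```

```text
t 10.33 pos [443.1 -32.8 227.4] x [0.42  0.908 0.001] y [ 0.908 -0.42   0.008] z [ 0.008 -0.003 -1.   ] q [-0.33  0.27  1.86  0.    1.01  0.11] F [ 1.  -0.2 -1. ] w 0.0434 gf 0.0
shift [-237.5  194.5    8.8] turn z 5.2 q6 0.11
lid_knob tip_of [439. -32.  39.] 0.8
lid_hole tip_of [491.  79.  20.] 0.75
lid_hole tip_of [481. 269.  -0.] 0.2
canister_hole tip_of [432. 376. 113.] 0.81
canister_hole tip_of [691. -16.  -2.] 0.49
canister tip_of [479. 269.   3.] 0.78
canister tip_of [ 766. -224.    1.] 0.21
jar0_mid tip_of [ 431. -405.   44.] 0.59
```

View pics/top2.png

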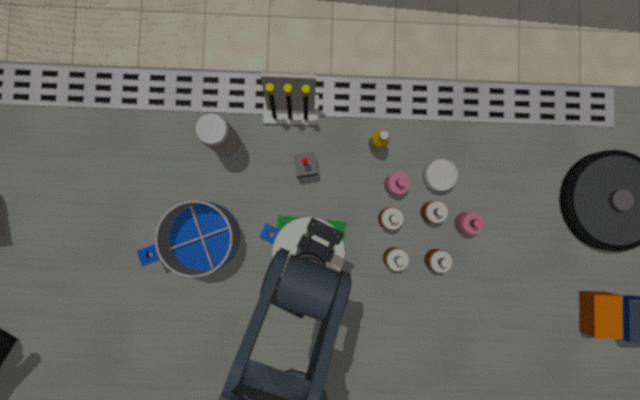

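The lid lies on the mat, and the open canister shows its cross divider. All four amber jars are still in place. Next I look at the jars from close by.

Call:
move_arm:
  series: "-25 18 0 0 0 0; -59 42 0 0 0 0; -93 67 0 0 0 0; -127 91 0 0 0 0; -161 116 0 0 0 0; -195 140 0 0 0 0; -225 162 0 0 0 0; -245 176 0 0 0 0"

```text
time: 11.3
position: [0.498, -0.3327, 0.2224]
tool_rot: [0.843, 0.537, -0.0, -0.0]
ft_force: [0.7, -0.4, -0.2]
grip_width: 0.0432
grip_force: 0.0
```

Call:
move_arm:
  series: "0 0 0 0 0 0; 0 0 0 0 0 0; 0 0 0 0 0 0"

```text
time: 11.55
position: [0.4969, -0.3271, 0.2225]
tool_rot: [0.843, 0.538, -0.0, -0.002]
ft_force: [-0.3, 0.4, 0.7]
grip_width: 0.0436
grip_force: 0.0
```

Run:
```python
from h import *
st(); c=robot.camera('wrist'); save(c,'w2.png'); hits(c,'jar0_mid',6)
t=robot.camera('top'); save(t,'top3.png')
# canister rim: bright ring; divider+hole from top image
g=t['img'][180:300,120:260]; cv2.imwrite('pics/can.png',cv2.resize(g[:,:,::-1],None,fx=5,fy=5,interpolation=cv2.INTER_CUBIC))
```

```text
t 11.55 pos [ 496.9 -327.1  222.5] x [0.42  0.907 0.002] y [ 0.907 -0.42  -0.004] z [-0.003  0.003 -1.   ] q [-0.77  0.48  1.5   0.    1.16 -0.34] F [-0.3  0.4  0.7] w 0.0436 gf 0.0
jar0_mid tip_of [ 432. -405.   47.] 0.93
```

View pics/w2.png

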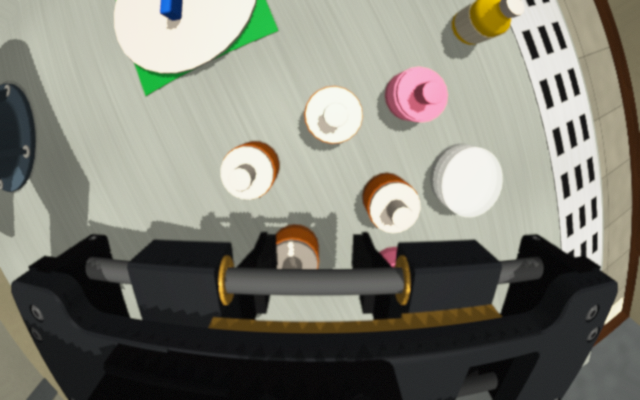

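View pics/can.png

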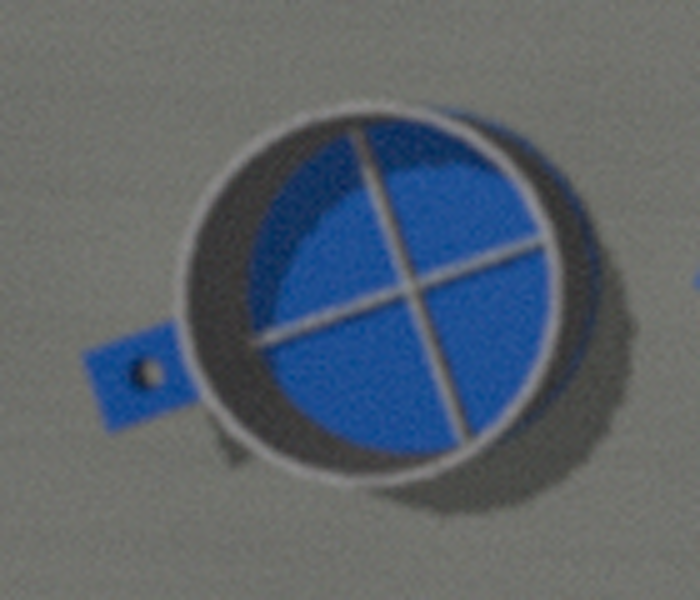

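The crop shows the cross centre at (409,288), divider ends (255,342)-(548,240) and (358,130)-(465,440), and the hole at (147,373). The wrist view shows grips at about (242,178), (328,117), (398,214) and (291,262).

Run:
```python
from h import *
t=robot.camera('top'); w=robot.camera('wrist')
f=lambda x,y,z: ray(t,120+(x+.5)/5-.5,180+(y+.5)/5-.5,z)[:2]*1000
cx=f(409,288,.04); a,b,c,d=f(255,342,.04),f(548,240,.04),f(358,130,.04),f(465,440,.04)
print('cross',cx,'rim',f(370,293,.112),'hole',f(147,373,.111))
print('ang',[np.degrees(np.arctan2(*(p-q)[::-1])) for p,q in((a,b),(c,d))], np.linalg.norm(a-b),np.linalg.norm(c-d))
h=f(147,373,.111)-cx; print(np.degrees(np.arctan2(h[1],h[0])),np.hypot(*h))
for u,v in((242,178),(328,117),(398,214),(291,262)): print('wr',np.round(fray(w,u,v,.088)*1000))
for u,v in((392,219),(435,212),(397,260),(439,262)): print('top',np.round(ray(t,u,v,.07)*1000))
# grip/cap shadows: cap centre by white mask circle in the top image
g=cv2.cvtColor(t['img'],cv2.COLOR_RGB2HSV)
m=cv2.inRange(g,(0,0,165),(179,60,255)); n,l,s,ce=cv2.connectedComponentsWithStats(m)
for i in range(1,n):
    if 200<s[i,4]<700 and s[i,0]>360: print(s[i],ce[i],np.round(ray(t,*ce[i],.06)*1000))
```

```text
cross [477.78965632 266.26376211] rim [479.09944549 265.76850418] hole [434.39963527 378.8734536 ]
ang [np.float64(111.0282984203164), np.float64(21.462963477359185)] 171.5497161551509 183.99158729191646
111.07234151750555 120.67989287582492
wr [ 436. -284.   88.]
wr [ 540. -266.   88.]
wr [ 567. -387.   88.]
wr [ 440. -389.   88.]
top [ 545. -263.   70.]
top [ 568. -383.   70.]
top [ 433. -279.   70.]
top [ 430. -396.   70.]
```

Run:
```python
from h import *
for n in('top','wrist','scene'):
    c=robot.camera(n); print(n)
    for k in range(4): hits(c,f'jar{k}_mid',5)
```

```text
top
jar0_mid tip_of [ 574. -389.   41.] 0.67
jar1_mid tip_of [ 430. -283.   41.] 0.7
jar1_mid tip_of [ 572. -390.   41.] 0.67
jar2_mid tip_of [ 652. -286.   47.] 0.93
jar2_mid tip_of [ 541. -266.   43.] 0.58
jar2_mid tip_of [480. 269.  -0.] 0.34
jar3_mid tip_of [ 568. -390.   43.] 0.89
jar3_mid tip_of [ 544. -497.   43.] 0.51
wrist
jar0_mid tip_of [ 430. -409.   46.] 0.83
jar1_mid tip_of [ 435. -286.   43.] 0.79
jar2_mid tip_of [ 650. -287.   43.] 0.79
jar2_mid tip_of [ 546. -267.   44.] 0.73
scene
jar0_mid tip_of [ 429. -407.   42.] 0.97
jar1_mid tip_of [ 437. -284.   41.] 0.95
jar2_mid tip_of [ 547. -269.   40.] 0.83
jar2_mid tip_of [756. 216.   1.] 0.74
jar3_mid tip_of [ 537. -498.   45.] 0.85
jar3_mid tip_of [ 574. -393.   44.] 0.67
jar3_mid tip_of [ 550. -269.   45.] 0.25
```

Call:
move_arm:
  series: "6 -35 20 0 0 0; 13 -70 50 0 0 0; 13 -74 80 0 0 0; 13 -74 110 0 0 0; 13 -74 130 0 0 0; 13 -74 140 0 0 0; 13 -74 140 0 0 0; 13 -74 140 0 0 0"

```text
time: 13.22
position: [0.4366, -0.286, 0.0843]
tool_rot: [0.843, 0.538, 0.0, 0.0]
ft_force: [1.0, -0.4, 0.0]
grip_width: 0.0432
grip_force: 0.0
```

Call:
move_arm:
  series: "0 0 0 0 0 0; 0 0 0 0 0 0; 0 0 0 0 0 0; 0 0 0 0 0 0; 0 0 0 0 0 0; 0 0 0 0 0 0; 0 0 0 0 0 0"
  jaw: 0
  newtons: 30

```text
time: 13.8
position: [0.4363, -0.2857, 0.0843]
tool_rot: [0.843, 0.538, 0.0, 0.0]
ft_force: [0.4, 0.6, 0.4]
grip_width: 0.0056
grip_force: 0.0
```

Call:
move_arm:
  series: "0 0 -10 0 0 0; 0 0 -30 0 0 0; 0 0 -60 0 0 0; 0 0 -95 0 0 0; 0 0 -125 0 0 0; 0 0 -145 0 0 0; 0 0 -150 0 0 0; 0 0 -150 0 0 0"

```text
time: 14.47
position: [0.4369, -0.2863, 0.2363]
tool_rot: [0.843, 0.538, 0.0, 0.002]
ft_force: [-0.4, 0.8, -1.0]
grip_width: 0.0008
grip_force: 0.0
```

Run:
```python
from h import *
to(455.7,214.8,232,-24)
c=robot.camera('wrist'); save(c,'w3.png')
for n in('top','scene'):
  c=robot.camera(n); hits(c,'jar1_mid',3)
```

```text
t 14.47 pos [ 436.9 -286.3  236.3] x [ 0.42   0.907 -0.002] y [ 0.907 -0.42   0.004] z [ 0.003 -0.003 -1.   ] q [-0.79  0.36  1.67  0.    1.1  -0.36] F [-0.4  0.8 -1. ] w 0.0008 gf 0.0
shift [ 462.6 -193.5    2.7] turn z -0.8 q6 -0.36
jar1_mid tip_of [ 434. -282.   42.] 0.72
jar1_mid tip_of [762. 214.  -1.] 0.51
jar1_mid tip_of [ 572. -390.   42.] 0.46
jar1_mid tip_of [ 435. -285.   41.] 0.77
```

View pics/w3.png

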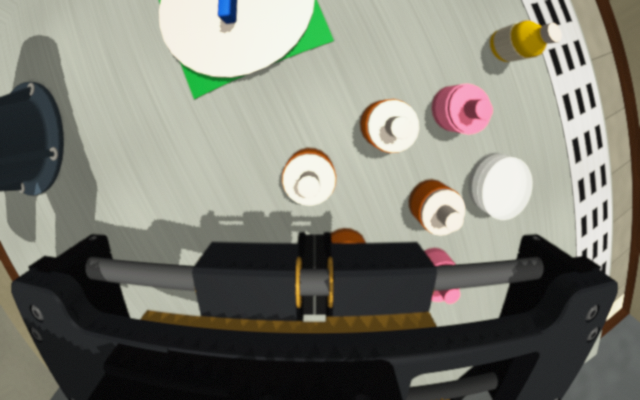

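The jar stands untouched at (308,185) and the grasp closed on nothing. I'll check the geometry.

Run:
```python
from h import *
o,r=st(); c=robot.camera('wrist'); t=robot.camera('top'); s=robot.camera('scene')
for u,v in((308,183),(395,129),(449,214)): print(fray(c,u,v,.088)*1000)
W=np.array(c['world_to_cam']); print('cam o',-W[:3,:3].T@W[:3,3]*1000, 'axis',W[2,:3],c['mtx'][0],c['mtx'][1])
for q in (t,s):
  for k in 'jar1_mid','jar2_mid': hits(q,k,2); hits(q,k,2,'search_frame')
  print(pix(q,[.435,-.284,.088]),pix(q,np.array(o['position'])))
hits(c,'jar1_mid',3);
g=s['img']; cv2.imwrite('pics/s4.png',cv2.resize(g[180:330,120:320,::-1],None,fx=4,fy=4,interpolation=cv2.INTER_CUBIC))
```

```text
t 14.72 pos [ 435.3 -284.8  232.5] x [0.42  0.907 0.001] y [ 0.907 -0.42  -0.004] z [-0.003  0.003 -1.   ] q [-0.79  0.37  1.67 -0.    1.1  -0.36] F [ 0.3  0.5 -0.2] w 0.0008 gf 0.0
[ 431.17464306 -276.52562819   88.        ]
[ 535.59892216 -261.99245653   88.        ]
[ 560.77661557 -374.59600157   88.        ]
cam o [ 467.8100246  -215.14660448  399.00362752] axis [-0.1196677  -0.24970875 -0.96089811] [309.70691629   0.         314.0907034 ] [  0.         309.70691629 200.28879205]
jar1_mid tip_of [ 432. -282.   44.] 0.86
jar1_mid tip_of [440. -34.  38.] 0.57
jar1_mid search_frame [ 432. -272.   52.] 0.96
jar2_mid tip_of [ 541. -267.   46.] 0.84
jar2_mid tip_of [ 652. -284.   44.] 0.7
jar2_mid search_frame [ 649. -275.   56.] 0.91
jar2_mid search_frame [ 544. -256.   52.] 0.75
[400.44489101 259.91079965] [416.28908489 267.00385226]
jar1_mid tip_of [ 435. -285.   43.] 0.82
jar1_mid search_frame [ 450. -295.   46.] 0.58
jar1_mid search_frame [454. -44.  20.] 0.41
jar2_mid tip_of [ 546. -268.   43.] 0.93
jar2_mid tip_of [ 648. -280.   41.] 0.7
jar2_mid search_frame [ 662. -293.   49.] 0.85
jar2_mid search_frame [ 562. -278.   48.] 0.59
[210.63891887 209.57325811] [202.03596134 159.64806401]
jar1_mid tip_of [ 432. -286.   43.] 0.64
```

View pics/s4.png

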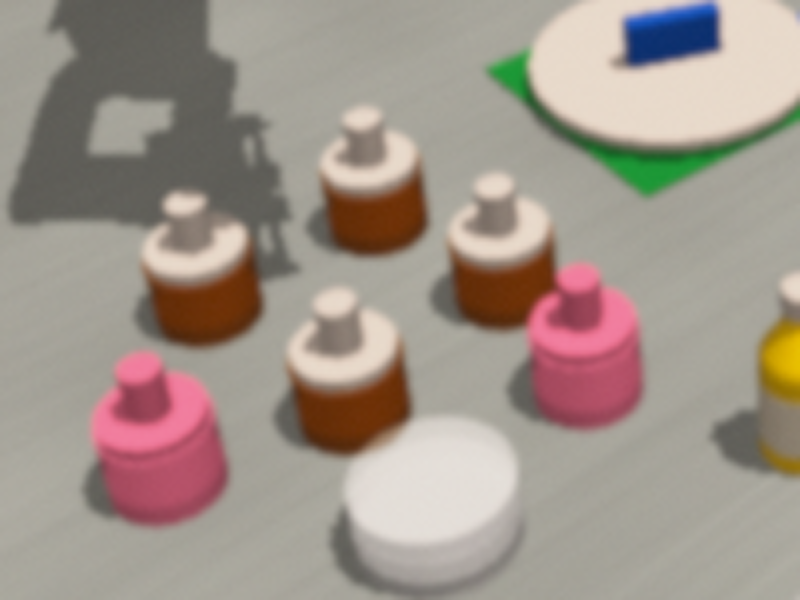

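Call:
move_arm:
  series: "0 0 0 0 0 0; 0 0 10 0 0 0; 0 0 30 0 0 0; 0 0 50 0 0 0; 0 0 70 0 0 0; 0 0 85 0 0 0; 0 0 95 0 0 0; 0 0 100 0 0 0"
  jaw: 0.6

```text
time: 15.98
position: [0.4354, -0.2849, 0.1323]
tool_rot: [0.843, 0.538, -0.0, -0.001]
ft_force: [-0.6, -0.8, 0.9]
grip_width: 0.0452
grip_force: 0.0
```

Call:
move_arm:
  series: "0 0 15 0 0 0; 0 0 30 0 0 0; 0 0 45 0 0 0; 0 0 50 0 0 0; 0 0 50 0 0 0; 0 0 50 0 0 0"

```text
time: 16.48
position: [0.4365, -0.2859, 0.0845]
tool_rot: [0.843, 0.538, 0.0, 0.0]
ft_force: [0.5, -0.3, -0.1]
grip_width: 0.0521
grip_force: 0.0
```

Run:
```python
from h import *
st(); c=robot.camera('wrist'); s=robot.camera('scene')
a=cv2.resize(s['img'][150:275,150:275],(400,400),interpolation=cv2.INTER_CUBIC)
b=cv2.resize(c['img'][130:330,220:420],(400,400),interpolation=cv2.INTER_CUBIC)
cv2.imwrite('pics/p5.png',np.hstack([a,b])[:,:,::-1])
```

```text
t 16.48 pos [ 436.5 -285.9   84.5] x [ 0.42   0.907 -0.   ] y [ 0.907 -0.42   0.001] z [ 0. -0. -1.] q [-0.79  0.6   1.81  0.    0.74 -0.36] F [ 0.5 -0.3 -0.1] w 0.0521 gf 0.0
```

View pics/p5.png

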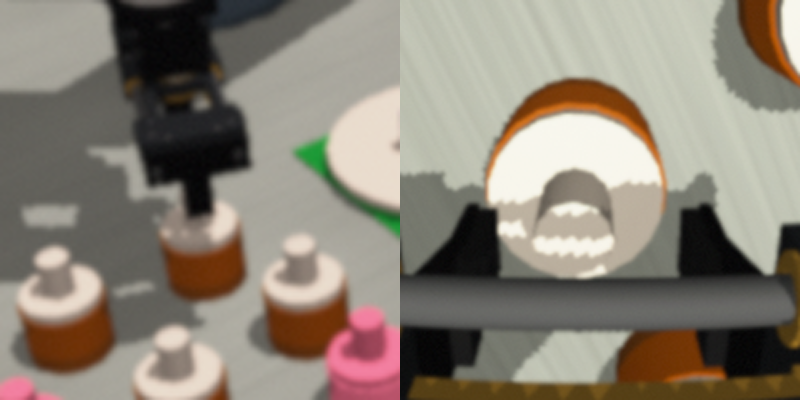

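The gripper stands over the jar with the grip at wrist pixel (306,250), between the fingers. I'll close slowly and watch.

Run:
```python
from h import *
o,r=st(); c=robot.camera('wrist')
for v in (240,250): p=fray(c,306.5,v,.088)*1000; print(p, r.T@(p-np.array(o['position'])*1000))
W=np.array(c['world_to_cam']);q=W@np.r_[np.array(o['position'])+[0,0,-.003],1];q=q[:3];a=np.arctan2(np.hypot(q[0],q[1]),q[2]);print('tcp px',np.array(c['mtx'])[:2,2]+309.7*a*q[:2]/np.hypot(q[0],q[1]))
```

```text
t 16.58 pos [ 436.8 -286.2   85. ] x [ 0.42   0.907 -0.001] y [ 0.907 -0.42   0.002] z [ 0.001 -0.001 -1.   ] q [-0.79  0.6   1.81  0.    0.74 -0.36] F [0.5 0.3 0.5] w 0.0522 gf 0.0
[ 434.96599305 -278.72477354   88.        ] [ 6.00817655 -4.78065481 -2.98574646]
[ 432.23559743 -284.48174863   88.        ] [-0.36318884 -4.83987429 -2.98141989]
tcp px [314.79041956 245.19774969]
```

Call:
move_arm:
  series: "0 0 0 0 0 0; 0 0 0 0 0 0; 0 0 0 0 0 0; 0 0 0 0 0 0; 0 0 0 0 0 0"
  jaw: 0.2

```text
time: 17.05
position: [0.4362, -0.2857, 0.0843]
tool_rot: [0.843, 0.538, 0.0, 0.0]
ft_force: [-0.0, -0.5, -0.2]
grip_width: 0.027
grip_force: 0.0
```

Run:
```python
from h import *
st(); c=robot.camera('wrist'); s=robot.camera('scene')
a=cv2.resize(s['img'][150:275,150:275],(400,400),interpolation=cv2.INTER_CUBIC)
b=cv2.resize(c['img'][130:330,220:420],(400,400),interpolation=cv2.INTER_CUBIC)
cv2.imwrite('pics/p6.png',np.hstack([a,b])[:,:,::-1])
```

```text
t 17.05 pos [ 436.2 -285.7   84.3] x [ 0.42   0.907 -0.   ] y [ 0.907 -0.42   0.   ] z [ 0. -0. -1.] q [-0.79  0.6   1.81 -0.    0.74 -0.36] F [-0.  -0.5 -0.2] w 0.027 gf 0.0
```

View pics/p6.png

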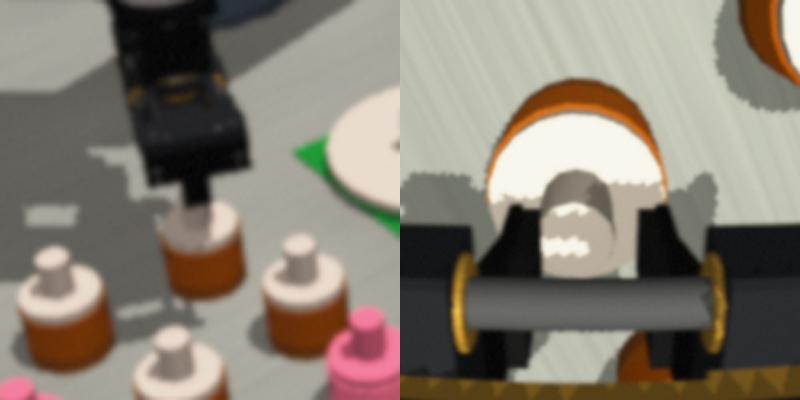

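Call:
move_arm:
  series: "0 0 0 0 0 0; 0 0 0 0 0 0; 0 0 0 0 0 0; 0 0 0 0 0 0; 0 0 0 0 0 0"
  jaw: 0

```text
time: 17.57
position: [0.4362, -0.2857, 0.0841]
tool_rot: [0.843, 0.538, 0.0, 0.0]
ft_force: [0.6, -0.9, -0.7]
grip_width: 0.0013
grip_force: 0.0
```

Run:
```python
from h import *
st(); c=robot.camera('wrist'); s=robot.camera('scene')
a=cv2.resize(s['img'][150:275,150:275],(400,400),interpolation=cv2.INTER_CUBIC)
b=cv2.resize(c['img'][130:330,220:420],(400,400),interpolation=cv2.INTER_CUBIC)
cv2.imwrite('pics/p7.png',np.hstack([a,b])[:,:,::-1])
```

```text
t 17.57 pos [ 436.2 -285.7   84.1] x [0.42  0.907 0.   ] y [ 0.907 -0.42   0.   ] z [ 0. -0. -1.] q [-0.79  0.6   1.81  0.    0.74 -0.36] F [ 0.6 -0.9 -0.7] w 0.0013 gf 0.0
```

View pics/p7.png

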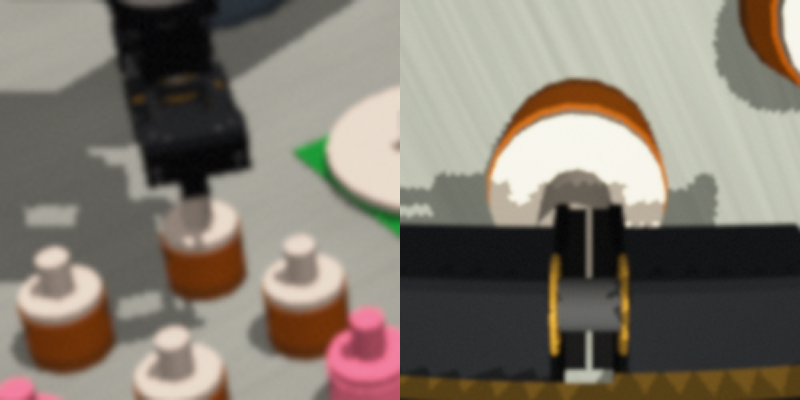

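Run:
```python
from h import *
s=robot.camera('scene'); c=robot.camera('wrist'); o,r=st()
for z in (.06,.07,.08,.09,.1): print(z,pix(s,[.436,-.286,z]))
W=np.array(c['world_to_cam']);print('cam',-W[:3,:3].T@W[:3,3]*1000)
def fp(p):
    q=(W@np.r_[p,1])[:3];h=np.hypot(q[0],q[1]);return np.array(c['mtx'])[:2,2]+309.7*np.arctan2(h,q[2])*q[:2]/h
for z in (.06,.07,.08,.09,.1): print(z,fp([.436,-.286,z]))
```

```text
t 17.77 pos [ 436.2 -285.6   84.1] x [0.42  0.907 0.   ] y [ 0.907 -0.42  -0.   ] z [-0.  0. -1.] q [-0.79  0.6   1.81  0.    0.74 -0.36] F [-0.7  0.1  0.9] w 0.0002 gf 0.0
0.06 [211.68496208 218.98672109]
0.07 [211.15455543 215.82910635]
0.08 [210.61904153 212.64108721]
0.09 [210.07834627 209.42222239]
0.1 [209.53239408 206.17206206]
cam [ 468.21459895 -215.49852351  250.577738  ]
0.06 [314.75332791 232.62358693]
0.07 [314.7822579 238.5615187]
0.08 [314.8138826  245.08186512]
0.09 [314.84856286 252.26800343]
0.1 [314.88671834 260.21832976]
```

The fingertips end near the top of the grip, so they closed over it and the fingers seem higher than stated. I'll open and step down gently, watching the force.

Call:
move_arm:
  series: "0 0 0 0 0 0; 0 0 0 0 0 0; 0 0 0 0 0 0; 0 0 0 0 0 0; 0 0 0 0 0 0; 0 0 0 0 0 0; 0 0 0 0 0 0; 0 0 0 0 0 0"
  jaw: 0.55

```text
time: 18.43
position: [0.4362, -0.2856, 0.0842]
tool_rot: [0.843, 0.538, 0.0, 0.0]
ft_force: [-0.8, -0.4, -0.7]
grip_width: 0.0438
grip_force: 0.0
```

Call:
move_arm:
  series: "0 0 2 0 0 0; 0 0 4 0 0 0; 0 0 6 0 0 0; 0 0 6 0 0 0; 0 0 6 0 0 0"

```text
time: 18.85
position: [0.436, -0.2855, 0.0779]
tool_rot: [0.843, 0.538, -0.0, -0.0]
ft_force: [-0.1, 0.4, -0.1]
grip_width: 0.0483
grip_force: 0.0
```

Run:
```python
from h import *
st(); c=robot.camera('wrist'); s=robot.camera('scene')
a=cv2.resize(s['img'][150:275,150:275],(400,400),interpolation=cv2.INTER_CUBIC)
b=cv2.resize(c['img'][130:330,220:420],(400,400),interpolation=cv2.INTER_CUBIC)
cv2.imwrite('pics/p8.png',np.hstack([a,b])[:,:,::-1])
```

```text
t 18.85 pos [ 436.  -285.5   77.9] x [0.42  0.907 0.   ] y [ 0.907 -0.42  -0.001] z [-0.  0. -1.] q [-0.79  0.61  1.81 -0.    0.72 -0.36] F [-0.1  0.4 -0.1] w 0.0483 gf 0.0
```

Call:
move_arm:
  series: "0 0 1 0 0 0; 0 0 2 0 0 0; 0 0 3 0 0 0; 0 0 4 0 0 0; 0 0 4 0 0 0; 0 0 4 0 0 0"

```text
time: 19.45
position: [0.4361, -0.2856, 0.0741]
tool_rot: [0.843, 0.538, -0.0, -0.0]
ft_force: [0.3, 0.4, -0.6]
grip_width: 0.0484
grip_force: 0.0
```

Call:
move_arm:
  series: "0 0 1 0 0 0; 0 0 2 0 0 0; 0 0 3 0 0 0; 0 0 4 0 0 0; 0 0 4 0 0 0; 0 0 4 0 0 0"

```text
time: 19.95
position: [0.4361, -0.2856, 0.07]
tool_rot: [0.843, 0.538, -0.0, -0.0]
ft_force: [-0.2, 0.8, -0.5]
grip_width: 0.0479
grip_force: 0.0
```

Call:
move_arm:
  series: "0 0 1 0 0 0; 0 0 2 0 0 0; 0 0 3 0 0 0; 0 0 4 0 0 0; 0 0 4 0 0 0; 0 0 4 0 0 0"

```text
time: 20.45
position: [0.4361, -0.2856, 0.066]
tool_rot: [0.843, 0.538, -0.0, -0.0]
ft_force: [0.0, -0.1, -0.4]
grip_width: 0.0477
grip_force: 0.0
```

Call:
move_arm:
  series: "0 0 0 0 0 0; 0 0 0 0 0 0; 0 0 0 0 0 0; 0 0 0 0 0 0; 0 0 0 0 0 0; 0 0 0 0 0 0; 0 0 0 0 0 0; 0 0 0 0 0 0"
  jaw: 0

```text
time: 21.12
position: [0.4359, -0.2853, 0.0659]
tool_rot: [0.843, 0.538, -0.0, -0.0]
ft_force: [-0.1, 0.4, -0.6]
grip_width: 0.0235
grip_force: 29.9
```

Run:
```python
from h import *
st(); c=robot.camera('wrist'); s=robot.camera('scene')
a=cv2.resize(s['img'][150:275,150:275],(400,400),interpolation=cv2.INTER_CUBIC)
b=cv2.resize(c['img'][130:330,220:420],(400,400),interpolation=cv2.INTER_CUBIC)
cv2.imwrite('pics/p9.png',np.hstack([a,b])[:,:,::-1])
```

```text
t 21.12 pos [ 435.9 -285.3   65.9] x [0.42  0.907 0.   ] y [ 0.907 -0.42  -0.001] z [-0.001  0.001 -1.   ] q [-0.79  0.63  1.82  0.    0.7  -0.36] F [-0.1  0.4 -0.6] w 0.0235 gf 29.880408346652985
```

View pics/p9.png

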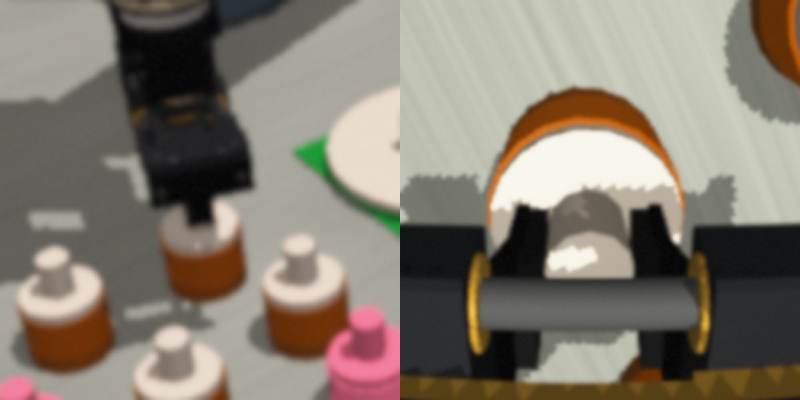

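The jar is now gripped at 23.5 mm with the TCP at z 66, so the tips really sit about 26 mm higher than stated. Lifting and carrying.

Call:
move_arm:
  series: "0 0 -10 0 0 0; 0 0 -30 0 0 0; 0 0 -60 0 0 0; 0 0 -95 0 0 0; 0 0 -125 0 0 0; 0 0 -150 0 0 0; 0 0 -160 0 0 0; 0 0 -160 0 0 0"

```text
time: 21.88
position: [0.4376, -0.2869, 0.2292]
tool_rot: [0.843, 0.538, 0.001, 0.004]
ft_force: [-0.1, -0.1, -3.1]
grip_width: 0.0233
grip_force: 29.9
```

Call:
move_arm:
  series: "14 -6 0 0 0 0; 40 -17 0 0 0 0; 74 -31 0 0 0 0; 108 -45 0 0 0 0; 142 -59 0 0 0 0; 176 -73 0 0 0 0; 210 -87 0 0 0 0; 244 -101 0 0 0 0"

```text
time: 22.55
position: [0.4446, -0.0188, 0.224]
tool_rot: [0.843, 0.538, -0.002, -0.002]
ft_force: [0.6, 0.2, -3.4]
grip_width: 0.0233
grip_force: 29.9
```

Call:
move_arm:
  series: "34 -14 0 0 0 0; 68 -28 0 0 0 0; 102 -42 0 0 0 0; 136 -56 0 0 0 0; 170 -71 0 0 0 0; 198 -83 0 0 0 0; 214 -89 0 0 0 0; 218 -91 0 0 0 0"

```text
time: 23.22
position: [0.4537, 0.2174, 0.2238]
tool_rot: [0.842, 0.54, -0.002, -0.001]
ft_force: [0.3, -0.5, -3.2]
grip_width: 0.0233
grip_force: 29.9
```

Call:
move_arm:
  series: "0 0 0 0 0 0; 0 0 0 0 0 0"

```text
time: 23.38
position: [0.4544, 0.2138, 0.2246]
tool_rot: [0.842, 0.539, -0.002, -0.0]
ft_force: [0.4, -0.4, -2.4]
grip_width: 0.0228
grip_force: 29.9
```

Run:
```python
from h import *
to(455.7,214.8,72,-24)
for n in('scene','top','wrist'):
  c=robot.camera(n); hits(c,'jar1_mid',2); hits(c,'canister_hole',1)
```

```text
t 23.38 pos [454.4 213.8 224.6] x [ 0.419  0.908 -0.003] y [ 0.908 -0.419 -0.003] z [-0.004 -0.002 -1.   ] q [ 0.22  0.36  1.72 -0.    1.06  0.65] F [ 0.4 -0.4 -2.4] w 0.0228 gf 29.868714809417725
shift [  1.9   1.2 152.6] turn z -0.8 q6 0.65
jar1_mid tip_of [458. 213. 199.] 0.61
jar1_mid tip_of [ 674. -409.   -0.] 0.39
canister_hole tip_of [430. 379. 111.] 0.59
jar1_mid tip_of [456. 214. 200.] 0.49
canister_hole tip_of [453. 216. 203.] 0.75
jar1_mid tip_of [458. 214. 203.] 0.87
canister_hole tip_of [434. 381. 112.] 0.79
```

Call:
move_arm:
  series: "1 1 15 0 0 0; 1 1 40 0 0 0; 1 1 70 0 0 0; 1 1 100 0 0 0; 1 1 120 0 0 0; 1 1 134 0 0 0; 1 1 142 0 0 0; 1 1 147 0 0 0"

```text
time: 24.5
position: [0.4573, 0.2146, 0.0783]
tool_rot: [0.843, 0.538, -0.001, -0.0]
ft_force: [0.9, -0.6, -1.4]
grip_width: 0.0232
grip_force: 29.9
```

Call:
move_arm:
  series: "0 0 2 0 0 0; 0 0 3 0 0 0; 0 0 4 0 0 0; 0 0 4 0 0 0; 0 0 4 0 0 0"

```text
time: 24.92
position: [0.4579, 0.2149, 0.0758]
tool_rot: [0.843, 0.538, 0.001, 0.0]
ft_force: [-0.2, -0.2, -1.9]
grip_width: 0.0235
grip_force: 29.9
```

Call:
move_arm:
  series: "0 0 0 0 0 0; 0 0 0 0 0 0; 0 0 0 0 0 0; 0 0 0 0 0 0; 0 0 -10 0 0 0; 0 0 -35 0 0 0; 0 0 -75 0 0 0; 0 0 -115 0 0 0"
  jaw: 0.5

```text
time: 25.58
position: [0.4563, 0.2145, 0.1913]
tool_rot: [0.843, 0.538, -0.001, -0.001]
ft_force: [1.0, 0.7, 0.2]
grip_width: 0.0434
grip_force: 0.0
```

Run:
```python
from h import *
to(545,-267,190,-24)
for n in('scene','top','wrist'):
  c=robot.camera(n); print(n); hits(c,'jar1_mid',2); hits(c,'jar2_mid',2)
```

```text
t 25.58 pos [456.3 214.5 191.3] x [ 0.42   0.907 -0.002] y [ 0.907 -0.42  -0.002] z [-0.003 -0.001 -1.   ] q [ 0.22  0.41  1.76 -0.    0.98  0.65] F [1.  0.7 0.2] w 0.0434 gf 0.0
shift [-399.7  282.8    1.3] turn z -0.8 q6 0.65
scene
jar1_mid tip_of [456. 213.  48.] 0.5
jar2_mid tip_of [ 549. -268.   42.] 0.87
jar2_mid tip_of [ 647. -281.   43.] 0.61
top
jar1_mid tip_of [452. 216.  47.] 0.57
jar2_mid tip_of [ 542. -266.   45.] 0.91
wrist
jar1_mid tip_of [457. 215.  48.] 0.9
jar2_mid tip_of [758. 217.   0.] 0.37
jar2_mid tip_of [476. 264.   3.] 0.35
```

Call:
move_arm:
  series: "-16 11 0 0 0 0; -45 32 0 0 0 0; -77 54 0 0 0 0; -109 77 0 0 0 0; -141 100 0 0 0 0; -173 122 0 0 0 0; -205 145 0 0 0 0; -237 168 0 0 0 0"

```text
time: 26.7
position: [0.5096, -0.0726, 0.189]
tool_rot: [0.843, 0.538, -0.001, -0.001]
ft_force: [0.6, 0.6, -0.1]
grip_width: 0.0437
grip_force: 0.0
```

Call:
move_arm:
  series: "-32 22 0 0 0 0; -64 45 0 0 0 0; -96 68 0 0 0 0; -126 89 0 0 0 0; -148 105 0 0 0 0; -160 113 10 0 0 0; -163 115 30 0 0 0; -163 115 55 0 0 0"

```text
time: 27.37
position: [0.5467, -0.2687, 0.1343]
tool_rot: [0.843, 0.538, 0.0, 0.001]
ft_force: [-0.4, 0.3, -0.2]
grip_width: 0.0434
grip_force: 0.0
```

Run:
```python
from h import *
to(545,-267,66)
c=robot.camera('wrist'); hits(c,'jar2_mid',2)
```

```text
t 27.37 pos [ 546.7 -268.7  134.3] x [ 0.422  0.907 -0.   ] y [ 0.907 -0.422  0.002] z [ 0.002 -0.001 -1.   ] q [-0.64  0.61  1.55  0.    0.98 -0.2 ] F [-0.4  0.3 -0.2] w 0.0434 gf 0.0
shift [ 0.9 -2.4 68.3] turn z 0 q6 -0.2
jar2_mid tip_of [ 543. -267.   41.] 0.87
jar2_mid tip_of [ 647. -285.   42.] 0.67
```

Call:
move_arm:
  series: "0 -2 15 0 0 0; 0 -2 35 0 0 0; 0 -2 52 0 0 0; 0 -2 62 0 0 0; 0 -2 67 0 0 0; 0 -2 68 0 0 0; 0 -2 68 0 0 0"

```text
time: 28.05
position: [0.5446, -0.2661, 0.0675]
tool_rot: [0.843, 0.539, 0.0, 0.0]
ft_force: [0.3, -0.3, 0.1]
grip_width: 0.0437
grip_force: 0.0
```

Call:
move_arm:
  series: "0 0 0 0 0 0; 0 0 0 0 0 0; 0 0 0 0 0 0; 0 0 0 0 0 0; 0 0 0 0 0 0; 0 0 0 0 0 0; 0 0 0 0 0 0"
  jaw: 0

```text
time: 28.63
position: [0.5455, -0.2671, 0.0679]
tool_rot: [0.843, 0.538, 0.001, 0.001]
ft_force: [3.5, 0.1, 3.4]
grip_width: 0.0232
grip_force: 30.0
```

Call:
move_arm:
  series: "0 0 -10 0 0 0; 0 0 -30 0 0 0; 0 0 -60 0 0 0; 0 0 -95 0 0 0; 0 0 -125 0 0 0; 0 0 -150 0 0 0; 0 0 -160 0 0 0; 0 0 -160 0 0 0"

```text
time: 29.3
position: [0.5449, -0.2667, 0.2296]
tool_rot: [0.843, 0.538, 0.001, 0.002]
ft_force: [-0.1, 0.1, -2.3]
grip_width: 0.023
grip_force: 30.0
```

Run:
```python
from h import *
to(501.3,317.2,226,-24)
```

```text
t 29.3 pos [ 544.9 -266.7  229.6] x [ 0.42   0.908 -0.001] y [ 0.908 -0.42   0.004] z [ 0.003 -0.002 -1.   ] q [-0.64  0.49  1.47 -0.    1.18 -0.21] F [-0.1  0.1 -2.3] w 0.023 gf 29.976729154586792
shift [ 511.6 -284.8    2.1] turn z -0.8 q6 -0.21
```

Call:
move_arm:
  series: "14 -8 0 0 0 0; 42 -23 0 0 0 0; 75 -42 0 0 0 0; 108 -60 0 0 0 0; 141 -79 0 0 0 0; 174 -97 0 0 0 0; 207 -115 0 0 0 0; 240 -134 0 0 0 0"

```text
time: 29.97
position: [0.5204, 0.0107, 0.2244]
tool_rot: [0.843, 0.538, -0.002, -0.003]
ft_force: [0.0, 0.3, -2.2]
grip_width: 0.0228
grip_force: 30.0
```

Call:
move_arm:
  series: "33 -18 0 0 0 0; 66 -37 0 0 0 0; 99 -55 0 0 0 0; 132 -73 0 0 0 0; 165 -92 0 0 0 0; 198 -110 0 0 0 0; 231 -128 0 0 0 0; 255 -142 0 0 0 0"

```text
time: 30.63
position: [0.4983, 0.3018, 0.2241]
tool_rot: [0.842, 0.539, -0.003, -0.001]
ft_force: [0.2, -0.2, -2.6]
grip_width: 0.0235
grip_force: 30.0
```

Call:
move_arm:
  series: "12 -7 0 0 0 0; 17 -9 0 0 0 0; 17 -9 0 0 0 0; 17 -9 0 0 0 0; 17 -9 0 0 0 0"

```text
time: 31.05
position: [0.5006, 0.3163, 0.2265]
tool_rot: [0.843, 0.538, -0.001, 0.0]
ft_force: [0.2, -0.9, -3.2]
grip_width: 0.023
grip_force: 30.0
```

Run:
```python
from h import *
to(501.3,317.2,73,-24)
for n in('scene','wrist'):
  c=robot.camera(n); print(n); hits(c,'jar2_mid',2); hits(c,'jar1_mid',2)
```

```text
t 31.05 pos [500.6 316.3 226.5] x [ 0.422  0.907 -0.002] y [ 0.907 -0.422 -0.001] z [-0.002 -0.001 -1.   ] q [ 0.38  0.47  1.51 -0.    1.16  0.81] F [ 0.2 -0.9 -3.2] w 0.023 gf 29.974971413612366
shift [  1.4   0.4 153.5] turn z -0.9 q6 0.81
scene
jar2_mid tip_of [505. 313. 204.] 0.76
jar2_mid tip_of [ 646. -285.   43.] 0.72
jar1_mid tip_of [691. -19.   1.] 0.73
jar1_mid tip_of [457. 212.  48.] 0.54
wrist
jar2_mid tip_of [505. 317. 202.] 0.64
```

Call:
move_arm:
  series: "1 0 15 0 0 0; 1 0 40 0 0 0; 1 0 70 0 0 0; 1 0 100 0 0 0; 1 0 122 0 0 0; 1 0 137 0 0 0; 1 0 146 0 0 0; 1 0 149 0 0 0"

```text
time: 32.02
position: [0.5006, 0.3185, 0.0766]
tool_rot: [0.843, 0.538, -0.001, -0.0]
ft_force: [0.3, 0.1, -3.1]
grip_width: 0.0229
grip_force: 30.0
```

Call:
move_arm:
  series: "0 0 1 0 0 0; 0 0 2 0 0 0; 0 0 3 0 0 0; 0 0 3 0 0 0; 0 0 3 0 0 0"

```text
time: 32.43
position: [0.5017, 0.3192, 0.076]
tool_rot: [0.843, 0.538, 0.001, 0.0]
ft_force: [0.4, 0.4, -3.1]
grip_width: 0.0229
grip_force: 30.0
```

Call:
move_arm:
  series: "0 0 0 0 0 0; 0 0 0 0 0 0; 0 0 0 0 0 0; 0 0 0 0 0 0; 0 0 -10 0 0 0; 0 0 -35 0 0 0; 0 0 -75 0 0 0; 0 0 -115 0 0 0"
  jaw: 0.5

```text
time: 33.1
position: [0.5002, 0.3186, 0.191]
tool_rot: [0.843, 0.538, -0.002, -0.0]
ft_force: [1.0, 0.0, -0.0]
grip_width: 0.0437
grip_force: 0.0
```

Run:
```python
from h import *
to(571,-390,190,66)
for n in('scene','top','wrist'):
  c=robot.camera(n); print(n); hits(c,'jar2_mid',2); hits(c,'jar3_mid',3); hits(c,'jar0_mid',1)
```

```text
t 33.1 pos [500.2 318.6 191. ] x [ 0.42   0.907 -0.002] y [ 0.907 -0.42  -0.002] z [-0.003 -0.001 -1.   ] q [0.38 0.52 1.54 0.   1.09 0.81] F [ 1.  0. -0.] w 0.0437 gf 0.0
shift [-613.2  362.     1.6] turn z -90.8 q6 0.81
scene
jar2_mid tip_of [ 647. -280.   42.] 0.61
jar3_mid tip_of [ 538. -496.   45.] 0.72
jar3_mid tip_of [ 769. -228.    2.] 0.72
jar3_mid tip_of [ 577. -396.   45.] 0.62
jar0_mid tip_of [ 428. -406.   42.] 0.63
top
jar2_mid tip_of [502. 322.  47.] 0.92
jar2_mid tip_of [ 652. -284.   44.] 0.84
jar3_mid tip_of [ 573. -388.   43.] 0.89
jar3_mid tip_of [ 542. -495.   48.] 0.61
jar0_mid tip_of [ 425. -403.   46.] 0.62
wrist
jar2_mid tip_of [501. 315.  47.] 0.87
jar2_mid tip_of [693. -18.   4.] 0.46
```

Call:
move_arm:
  series: "-14 8 0 0 0 0; -42 25 0 0 0 0; -75 44 0 0 0 0; -107 63 0 0 0 0; -140 83 0 0 0 0; -172 102 0 0 0 0; -205 121 0 0 0 0; -237 140 0 0 0 0"

```text
time: 34.37
position: [0.5284, 0.0433, 0.1898]
tool_rot: [0.843, 0.538, -0.0, -0.0]
ft_force: [0.4, 0.9, 0.3]
grip_width: 0.0435
grip_force: 0.0
```

Call:
move_arm:
  series: "-33 19 0 0 0 0; -65 38 0 0 0 0; -98 58 0 0 0 0; -130 77 0 0 0 -3; -163 96 0 0 0 -9; -195 115 0 0 0 -16; -228 135 0 0 0 -23; -260 154 0 0 0 -30"

```text
time: 35.03
position: [0.559, -0.2576, 0.1896]
tool_rot: [0.673, 0.74, -0.0, -0.0]
ft_force: [0.6, 1.0, -0.6]
grip_width: 0.0434
grip_force: 0.0
```

Run:
```python
from h import *
to(572,-391,150,66)
```

```text
t 35.03 pos [ 559.  -257.6  189.6] x [-0.095  0.995  0.001] y [ 0.995  0.095 -0.001] z [-0.001  0.    -1.   ] q [-0.61  0.55  1.49  0.    1.11 -0.71] F [ 0.6  1.  -0.6] w 0.0434 gf 0.0
shift [-134.1    0.2   39.5] turn z -60.5 q6 -0.71
```

Call:
move_arm:
  series: "-30 0 0 0 0 -7; -60 0 0 0 0 -14; -90 0 0 0 0 -21; -115 0 10 0 0 -28; -128 0 20 0 0 -35; -132 0 30 0 0 -42; -132 0 40 0 0 -49; -132 0 40 0 0 -56"

```text
time: 35.7
position: [0.5694, -0.3866, 0.1466]
tool_rot: [0.247, 0.969, 0.001, -0.003]
ft_force: [-0.2, 0.7, -0.5]
grip_width: 0.0432
grip_force: 0.0
```

Call:
move_arm:
  series: "0 0 0 0 0 -4; 0 0 0 0 0 -4; 0 0 0 0 0 -4"

```text
time: 35.95
position: [0.5709, -0.3869, 0.1495]
tool_rot: [0.216, 0.976, 0.0, -0.0]
ft_force: [0.2, -0.4, -0.1]
grip_width: 0.0436
grip_force: 0.0
```

Run:
```python
from h import *
to(572,-391,67,66)
c=robot.camera('wrist'); hits(c,'jar3_mid',3)
```

```text
t 35.95 pos [ 570.9 -386.9  149.5] x [-0.907  0.422  0.001] y [0.422 0.907 0.   ] z [-0.001  0.001 -1.   ] q [-0.76  0.69  1.32  0.    1.14 -1.89] F [ 0.2 -0.4 -0.1] w 0.0436 gf 0.0
shift [-2.7 -3.3 82.5] turn z -1.0 q6 -1.89
jar3_mid tip_of [ 570. -392.   43.] 0.61
```

Call:
move_arm:
  series: "-2 -4 20 0 0 0; -2 -4 45 0 0 0; -2 -4 64 0 0 0; -2 -4 76 0 0 0; -2 -4 81 0 0 0; -2 -4 82 0 0 0; -2 -4 82 0 0 0"

```text
time: 36.63
position: [0.5717, -0.3918, 0.0686]
tool_rot: [0.215, 0.977, -0.0, 0.0]
ft_force: [0.6, -0.2, 0.3]
grip_width: 0.0434
grip_force: 0.0
```

Call:
move_arm:
  series: "0 0 0 0 0 0; 0 0 0 0 0 0; 0 0 0 0 0 0; 0 0 0 0 0 0; 0 0 0 0 0 0; 0 0 0 0 0 0; 0 0 0 0 0 0"
  jaw: 0

```text
time: 37.22
position: [0.5715, -0.3926, 0.0691]
tool_rot: [0.215, 0.977, -0.001, 0.001]
ft_force: [-1.2, -2.6, 5.0]
grip_width: 0.023
grip_force: 30.0
```

Call:
move_arm:
  series: "0 0 -10 0 0 0; 0 0 -30 0 0 0; 0 0 -60 0 0 0; 0 0 -95 0 0 0; 0 0 -125 0 0 0; 0 0 -150 0 0 0; 0 0 -160 0 0 0; 0 0 -160 0 0 0"

```text
time: 37.88
position: [0.5724, -0.3918, 0.2311]
tool_rot: [0.215, 0.977, -0.001, 0.002]
ft_force: [-0.0, -0.3, -3.0]
grip_width: 0.0233
grip_force: 30.0
```

Run:
```python
from h import *
to(529.7,243.2,226,66)
```

```text
t 37.88 pos [ 572.4 -391.8  231.1] x [-0.908  0.42  -0.005] y [ 0.42   0.908 -0.001] z [ 0.004 -0.003 -1.   ] q [-0.76  0.61  1.23  0.    1.29 -1.9 ] F [-0.  -0.3 -3. ] w 0.0233 gf 29.96461182832718
shift [305.4 558.4   3.1] turn z -0.8 q6 -1.9
```

Call:
move_arm:
  series: "7 12 0 0 0 0; 20 37 0 0 0 0; 38 70 0 0 0 0; 56 103 0 0 0 0; 75 137 0 0 0 0; 93 170 0 0 0 0; 111 203 0 0 0 0; 129 237 0 0 0 0"

```text
time: 38.55
position: [0.5514, -0.1196, 0.2254]
tool_rot: [0.215, 0.977, 0.001, -0.003]
ft_force: [0.5, -0.6, -3.0]
grip_width: 0.0234
grip_force: 30.0
```

Call:
move_arm:
  series: "18 33 0 0 0 0; 36 67 0 0 0 0; 55 100 0 0 0 0; 73 133 0 0 0 0; 91 167 0 0 0 0; 109 200 0 0 0 0; 127 233 0 0 0 0; 146 266 0 0 0 0"

```text
time: 39.22
position: [0.5307, 0.1823, 0.2255]
tool_rot: [0.215, 0.977, -0.001, -0.003]
ft_force: [0.9, -0.2, -3.0]
grip_width: 0.0231
grip_force: 30.0
```

Call:
move_arm:
  series: "14 26 0 0 0 0; 25 45 0 0 0 0; 30 55 0 0 0 0; 30 55 0 0 0 0; 30 55 0 0 0 0; 30 55 0 0 0 0"

```text
time: 39.72
position: [0.5285, 0.2415, 0.2272]
tool_rot: [0.216, 0.976, -0.001, -0.001]
ft_force: [0.3, 0.7, -2.3]
grip_width: 0.0232
grip_force: 30.0
```

Run:
```python
from h import *
to(529.7,243.2,75,66)
for n in('scene','wrist'):
  c=robot.camera(n); print(n); hits(c,'jar3_mid',2)
```

```text
t 39.72 pos [528.5 241.5 227.2] x [-0.907  0.421  0.001] y [ 0.421  0.907 -0.002] z [-0.002 -0.001 -1.   ] q [ 0.24  0.46  1.53 -0.    1.15 -0.9 ] F [ 0.3  0.7 -2.3] w 0.0232 gf 29.96328055858612
shift [ -0.5   2.3 152.2] turn z -0.9 q6 -0.9
scene
jar3_mid tip_of [531. 239. 206.] 0.88
jar3_mid tip_of [ 537. -495.   46.] 0.88
wrist
jar3_mid tip_of [ 540. -496.   45.] 0.81
jar3_mid tip_of [526. 241. 202.] 0.61
```

Then the fourth jar (jar0, at about (429,-406)).

Call:
move_arm:
  series: "0 2 15 0 0 0; 0 2 40 0 0 0; 0 2 70 0 0 0; 0 2 100 0 0 0; 0 2 122 0 0 0; 0 2 137 0 0 0; 0 2 146 0 0 0; 0 2 149 0 0 0"

```text
time: 40.58
position: [0.5293, 0.244, 0.0777]
tool_rot: [0.216, 0.976, -0.001, -0.001]
ft_force: [0.1, 0.8, -2.9]
grip_width: 0.0226
grip_force: 30.0
```

Call:
move_arm:
  series: "0 0 1 0 0 0; 0 0 2 0 0 0; 0 0 3 0 0 0; 0 0 3 0 0 0; 0 0 3 0 0 0"

```text
time: 41.0
position: [0.5302, 0.245, 0.077]
tool_rot: [0.215, 0.977, 0.0, 0.001]
ft_force: [-0.3, 0.2, -3.7]
grip_width: 0.0231
grip_force: 30.0
```

Call:
move_arm:
  series: "0 0 0 0 0 0; 0 0 0 0 0 0; 0 0 0 0 0 0; 0 0 0 0 0 0; 0 0 -10 0 0 0; 0 0 -35 0 0 0; 0 0 -75 0 0 0; 0 0 -115 0 0 0"
  jaw: 0.5

```text
time: 41.67
position: [0.5287, 0.2446, 0.192]
tool_rot: [0.215, 0.977, -0.001, -0.001]
ft_force: [1.5, 0.2, 0.1]
grip_width: 0.043
grip_force: 0.0
```

Run:
```python
from h import *
to(429,-406,190,66)
for n in('scene','top','wrist'):
  c=robot.camera(n); print(n); hits(c,'jar3_mid',2); hits(c,'jar0_mid',2)
```

```text
t 41.67 pos [528.7 244.6 192. ] x [-0.907  0.42   0.002] y [ 0.42   0.907 -0.002] z [-0.003 -0.001 -1.   ] q [ 0.24  0.5   1.57  0.    1.08 -0.9 ] F [1.5 0.2 0.1] w 0.043 gf 0.0
shift [-182.9 -632.2    2.8] turn z -0.8 q6 -0.9
scene
jar3_mid tip_of [ 540. -493.   44.] 0.9
jar3_mid tip_of [534. 244.  52.] 0.51
jar0_mid tip_of [ 430. -407.   40.] 0.62
jar0_mid tip_of [434. 378. 111.] 0.4
top
jar3_mid tip_of [532. 248.  45.] 0.46
jar0_mid tip_of [ 428. -404.   47.] 0.93
wrist
jar3_mid tip_of [ 539. -495.   40.] 0.92
jar3_mid tip_of [528. 244.  45.] 0.63
```

Call:
move_arm:
  series: "-4 -14 0 0 0 0; -12 -41 0 0 0 0; -22 -77 0 0 0 0; -33 -114 0 0 0 0; -43 -150 0 0 0 0; -54 -187 0 0 0 0; -65 -223 0 0 0 0; -75 -260 0 0 0 0"

```text
time: 42.78
position: [0.4872, -0.0249, 0.1906]
tool_rot: [0.215, 0.977, -0.0, -0.001]
ft_force: [0.8, 0.2, -0.1]
grip_width: 0.0432
grip_force: 0.0
```

Call:
move_arm:
  series: "-11 -36 0 0 0 0; -21 -73 0 0 0 0; -32 -109 0 0 0 0; -42 -146 0 0 0 0; -53 -182 0 0 0 0; -64 -219 0 0 0 0; -74 -255 0 0 0 0; -85 -292 0 0 0 0"

```text
time: 43.45
position: [0.4409, -0.325, 0.1904]
tool_rot: [0.215, 0.977, 0.001, -0.001]
ft_force: [1.3, 0.2, 0.5]
grip_width: 0.0436
grip_force: 0.0
```

Call:
move_arm:
  series: "-10 -34 0 0 0 0; -18 -62 5 0 0 0; -22 -76 15 0 0 0; -23 -80 30 0 0 0; -23 -80 40 0 0 0; -23 -80 40 0 0 0; -23 -80 40 0 0 0"

```text
time: 44.03
position: [0.4295, -0.4035, 0.1498]
tool_rot: [0.215, 0.977, 0.002, -0.002]
ft_force: [-0.1, -0.1, 0.7]
grip_width: 0.0437
grip_force: 0.0
```

Run:
```python
from h import *
to(429,-406,67,66)
for n in('scene','wrist'):
  c=robot.camera(n); print(n); hits(c,'jar0_mid',2)
```

```text
t 44.03 pos [ 429.5 -403.5  149.8] x [-0.908  0.419  0.004] y [0.419 0.908 0.002] z [-0.002  0.004 -1.   ] q [-0.94  0.57  1.59  0.    0.99 -2.08] F [-0.1 -0.1  0.7] w 0.0437 gf 0.0
shift [-0.9 -2.7 82.8] turn z -0.8 q6 -2.08
scene
jar0_mid tip_of [ 431. -408.   42.] 0.63
wrist
jar0_mid tip_of [ 432. -410.   47.] 0.95
jar0_mid tip_of [491.  76.  22.] 0.68
```

Call:
move_arm:
  series: "-2 -3 20 0 0 0; -2 -3 45 0 0 0; -2 -3 64 0 0 0; -2 -3 76 0 0 0; -2 -3 81 0 0 0; -2 -3 82 0 0 0; -2 -3 82 0 0 0"

```text
time: 44.82
position: [0.4312, -0.4094, 0.0697]
tool_rot: [0.215, 0.977, -0.0, 0.0]
ft_force: [0.9, -0.8, -0.4]
grip_width: 0.0435
grip_force: 0.0
```

Call:
move_arm:
  series: "0 0 0 0 0 0; 0 0 0 0 0 0; 0 0 0 0 0 0; 0 0 0 0 0 0; 0 0 0 0 0 0; 0 0 0 0 0 0; 0 0 0 0 0 0"
  jaw: 0

```text
time: 45.4
position: [0.4312, -0.4089, 0.0698]
tool_rot: [0.215, 0.977, 0.0, 0.0]
ft_force: [1.6, 2.6, 5.6]
grip_width: 0.023
grip_force: 30.0
```

Call:
move_arm:
  series: "0 0 -10 0 0 0; 0 0 -30 0 0 0; 0 0 -60 0 0 0; 0 0 -95 0 0 0; 0 0 -125 0 0 0; 0 0 -150 0 0 0; 0 0 -160 0 0 0; 0 0 -160 0 0 0"

```text
time: 46.07
position: [0.4315, -0.4106, 0.2318]
tool_rot: [0.215, 0.977, -0.002, 0.002]
ft_force: [0.7, -0.5, -2.5]
grip_width: 0.0229
grip_force: 30.0
```

Run:
```python
from h import *
to(427.3,288.8,226,66)
```

```text
t 46.07 pos [ 431.5 -410.6  231.8] x [-0.907  0.42  -0.005] y [ 0.42   0.907 -0.003] z [ 0.003 -0.005 -1.   ] q [-0.95  0.47  1.5  -0.    1.17 -2.08] F [ 0.7 -0.5 -2.5] w 0.0229 gf 29.976167678833008
shift [297.6 632.9   2.3] turn z -0.8 q6 -2.08
```

Call:
move_arm:
  series: "6 13 0 0 0 0; 18 38 0 0 0 0; 34 72 0 0 0 0; 50 107 0 0 0 0; 66 141 0 0 0 0; 82 176 0 0 0 0; 99 210 0 0 0 0; 115 244 0 0 0 0"

```text
time: 46.73
position: [0.4261, -0.1357, 0.2267]
tool_rot: [0.215, 0.977, 0.001, -0.003]
ft_force: [0.9, 0.0, -2.6]
grip_width: 0.0231
grip_force: 30.0
```

Call:
move_arm:
  series: "16 34 0 0 0 0; 32 69 0 0 0 0; 49 103 0 0 0 0; 65 138 0 0 0 0; 81 172 0 0 0 0; 97 206 0 0 0 0; 113 241 0 0 0 0; 130 275 0 0 0 0"

```text
time: 47.4
position: [0.4235, 0.1667, 0.2269]
tool_rot: [0.215, 0.977, -0.001, -0.003]
ft_force: [0.8, -0.9, -3.1]
grip_width: 0.0229
grip_force: 30.0
```

Call:
move_arm:
  series: "16 34 0 0 0 0; 32 68 0 0 0 0; 45 96 0 0 0 0; 51 110 0 0 0 0; 53 114 0 0 0 0; 53 114 0 0 0 0; 53 114 0 0 0 0; 53 114 0 0 0 0"

```text
time: 48.07
position: [0.4254, 0.289, 0.2282]
tool_rot: [0.216, 0.976, -0.001, -0.001]
ft_force: [1.0, 0.4, -2.7]
grip_width: 0.0233
grip_force: 30.0
```

Run:
```python
from h import *
to(427.3,288.8,75,66)
for n in('scene','wrist'):
  c=robot.camera(n); print(n); hits(c,'jar0_mid',2)
```

```text
t 48.07 pos [425.4 289.  228.2] x [-0.907  0.421  0.002] y [ 0.421  0.907 -0.003] z [-0.002 -0.002 -1.   ] q [ 0.38  0.37  1.69 -0.    1.08 -0.76] F [ 1.   0.4 -2.7] w 0.0233 gf 29.977055490016937
shift [ -2.    1.  153.2] turn z -0.9 q6 -0.76
scene
jar0_mid tip_of [425. 291. 201.] 0.66
wrist
jar0_mid tip_of [425. 291. 204.] 0.6
```

Call:
move_arm:
  series: "-2 0 15 0 0 0; -2 0 40 0 0 0; -2 0 70 0 0 0; -2 0 100 0 0 0; -2 0 122 0 0 0; -2 0 137 0 0 0; -2 0 146 0 0 0; -2 0 149 0 0 0"

```text
time: 48.93
position: [0.4278, 0.289, 0.0789]
tool_rot: [0.216, 0.976, -0.001, -0.001]
ft_force: [-0.1, 1.5, -2.9]
grip_width: 0.0226
grip_force: 30.0
```

Call:
move_arm:
  series: "0 0 1 0 0 0; 0 0 2 0 0 0; 0 0 3 0 0 0; 0 0 3 0 0 0; 0 0 3 0 0 0"

```text
time: 49.35
position: [0.4286, 0.2899, 0.0779]
tool_rot: [0.215, 0.977, 0.0, 0.001]
ft_force: [-0.8, 0.5, -2.5]
grip_width: 0.0231
grip_force: 30.0
```

Call:
move_arm:
  series: "0 0 0 0 0 0; 0 0 0 0 0 0; 0 0 0 0 0 0; 0 0 0 0 0 0; 0 0 -10 0 0 0; 0 0 -35 0 0 0; 0 0 -75 0 0 0; 0 0 -115 0 0 0"
  jaw: 0.5

```text
time: 50.02
position: [0.4271, 0.2892, 0.1932]
tool_rot: [0.215, 0.977, -0.001, -0.001]
ft_force: [0.7, 1.1, -0.4]
grip_width: 0.0429
grip_force: 0.0
```

Run:
```python
from h import *
to(440,-32,160,-25)
for n in('scene','top'):
  c=robot.camera(n); print(n)
  for t in('jar0_mid','jar1_mid','jar2_mid','jar3_mid','lid_knob','lid_hole','pin_mid'): hits(c,t,2)
save(c,'top4.png')
```

```text
t 50.02 pos [427.1 289.2 193.2] x [-0.907  0.42   0.002] y [ 0.42   0.907 -0.002] z [-0.003 -0.001 -1.   ] q [ 0.38  0.42  1.73  0.    1.   -0.76] F [ 0.7  1.1 -0.4] w 0.0429 gf 0.0
shift [-146.8 -286.    33.5] turn z 90.2 q6 -0.76
scene
jar0_mid tip_of [492.  76.  18.] 0.72
jar0_mid tip_of [429. 292.  49.] 0.66
jar1_mid tip_of [459. 211.  47.] 0.37
jar2_mid tip_of [ 648. -284.   45.] 0.79
jar2_mid tip_of [503. 320.  46.] 0.66
jar3_mid tip_of [ 540. -494.   46.] 0.68
jar3_mid tip_of [532. 246.  53.] 0.38
lid_knob tip_of [689. -16.  -2.] 0.67
lid_knob tip_of [435. -39.  42.] 0.65
lid_hole tip_of [492.  75.  16.] 0.73
lid_hole tip_of [693. -16.  57.] 0.62
pin_mid tip_of [692. -17.  57.] 0.44
pin_mid tip_of [433. 382. 113.] 0.4
top
jar0_mid tip_of [422. 293.  54.] 0.88
jar1_mid tip_of [455. 216.  50.] 0.96
jar2_mid tip_of [ 653. -282.   46.] 0.64
jar2_mid tip_of [500. 321.  48.] 0.62
jar3_mid tip_of [ 541. -499.   42.] 0.94
jar3_mid tip_of [530. 251.  49.] 0.57
lid_knob tip_of [532. 252.  46.] 0.41
lid_hole tip_of [492.  80.  18.] 0.86
pin_mid tip_of [694. -21.  57.] 0.53
```

Call:
move_arm:
  series: "-6 -12 0 0 0 5; -20 -38 0 0 0 12; -37 -72 0 0 0 19; -55 -106 0 0 0 26; -72 -141 0 0 0 33; -90 -175 0 0 0 40; -107 -209 0 0 0 47; -125 -243 0 0 0 54"

```text
time: 51.48
position: [0.4392, 0.015, 0.1923]
tool_rot: [0.637, 0.771, 0.0, 0.0]
ft_force: [1.2, -0.2, -0.7]
grip_width: 0.0433
grip_force: 0.0
```

Run:
```python
from h import *
to(440,-32,160,-25)
```

```text
t 51.48 pos [439.2  15.  192.3] x [-0.188  0.982 -0.   ] y [0.982 0.188 0.   ] z [ 0. -0. -1.] q [-0.22  0.32  1.91  0.    0.91 -0.41] F [ 1.2 -0.2 -0.7] w 0.0433 gf 0.0
shift [-46.3  -8.   32.3] turn z 35.8 q6 -0.41
```

Call:
move_arm:
  series: "-20 -3 5 0 0 7; -38 -6 12 0 0 14; -46 -8 20 0 0 21; -46 -8 28 0 0 28; -46 -8 32 0 0 35; -46 -8 32 0 0 36; -46 -8 32 0 0 36; -46 -8 32 0 0 36"

```text
time: 52.15
position: [0.4408, -0.03, 0.1604]
tool_rot: [0.842, 0.54, 0.0, 0.0]
ft_force: [-0.1, -0.7, -0.7]
grip_width: 0.0436
grip_force: 0.0
```

Run:
```python
from h import *
to(440,-32,38,-25)
c=robot.camera('wrist'); hits(c,'lid_knob',2); hits(c,'lid_hole',2)
hsv=cv2.cvtColor(c['img'],cv2.COLOR_RGB2HSV)
m=cv2.inRange(hsv,(100,120,60),(125,255,255)); n,l,s,ce=cv2.connectedComponentsWithStats(m)
for i in range(1,n):
    if s[i,4]>150:
        p=np.argwhere(l==i)[:,::-1]; W=np.array([fray(c,u,v,.058) for u,v in p])[:,:2]*1000
        print(s[i],cv2.minAreaRect(W.astype(np.float32)))
```

```text
t 52.15 pos [440.8 -30.  160.4] x [0.418 0.909 0.   ] y [ 0.909 -0.418  0.001] z [ 0. -0. -1.] q [-0.32  0.38  1.94 -0.    0.82  0.11] F [-0.1 -0.7 -0.7] w 0.0436 gf 0.0
shift [-2.200e+00  1.000e-01  1.224e+02] turn z 0.3 q6 0.11
lid_knob tip_of [440. -35.  42.] 0.58
lid_hole tip_of [491.  77.  22.] 0.65
[167   0 110  17 442] ((436.31170654296875, 168.9619598388672), (18.015653610229492, 105.84268951416016), 57.575660705566406)
[ 293   47   46   45 1788] ((489.9570617675781, 74.94440460205078), (39.20063400268555, 38.4259033203125), 65.36508178710938)
[ 308  162   16   76 1184] ((441.208740234375, -31.567394256591797), (70.95171356201172, 13.934601783752441), 64.98699951171875)
```

Call:
move_arm:
  series: "-1 1 20 0 0 0; -1 1 50 0 0 0; -1 1 80 0 0 0; -1 1 102 0 0 0; -1 1 116 0 0 0; -1 1 122 0 0 0; -1 1 124 0 0 0; -1 1 124 0 0 0"

```text
time: 52.97
position: [0.4413, -0.0314, 0.0362]
tool_rot: [0.843, 0.539, 0.0, 0.0]
ft_force: [-0.2, 0.1, -0.8]
grip_width: 0.0435
grip_force: 0.0
```

Call:
move_arm:
  series: "0 0 0 0 0 0; 0 0 0 0 0 0; 0 0 0 0 0 0; 0 0 0 0 0 0; 0 0 0 0 0 0; 0 0 0 0 0 0; 0 0 0 0 0 0; 0 0 0 0 0 0"
  jaw: 0
  newtons: 50

```text
time: 53.63
position: [0.4415, -0.0315, 0.0366]
tool_rot: [0.843, 0.538, 0.0, 0.001]
ft_force: [0.1, 0.0, 5.8]
grip_width: 0.0158
grip_force: 50.0
```

```bash
python3 -c "
from h import *
st()"
```

```text
t 53.63 pos [441.5 -31.5  36.6] x [0.42  0.907 0.   ] y [ 0.907 -0.42   0.001] z [ 0.001 -0.    -1.   ] q [-0.32  0.64  2.03 -0.    0.48  0.11] F [0.1 0.  5.8] w 0.0158 gf 50.00280976295471
```

Call:
move_arm:
  series: "0 0 -10 0 0 0; 0 0 -30 0 0 0; 0 0 -60 0 0 0; 0 0 -95 0 0 0; 0 0 -125 0 0 0; 0 0 -150 0 0 0; 0 0 -165 0 0 0; 0 0 -170 0 0 0"

```text
time: 54.3
position: [0.4416, -0.0315, 0.2079]
tool_rot: [0.843, 0.538, 0.001, 0.001]
ft_force: [0.3, -1.1, -4.4]
grip_width: 0.0156
grip_force: 50.0
```

Run:
```python
from h import *
to(478.5,266,206,21.1)
```

```text
t 54.3 pos [441.6 -31.5 207.9] x [0.42  0.907 0.   ] y [ 0.907 -0.42   0.003] z [ 0.003 -0.001 -1.   ] q [-0.32  0.3   1.89  0.    0.96  0.11] F [ 0.3 -1.1 -4.4] w 0.0156 gf 49.99847888946533
shift [285.5 -91.4   1.8] turn z -45.9 q6 0.11
```

Call:
move_arm:
  series: "12 -4 0 0 0 -3; 36 -12 0 0 0 -8; 70 -22 0 0 0 -14; 105 -34 0 0 0 -20; 140 -45 0 0 0 -26; 175 -56 0 0 0 -32; 210 -67 0 0 0 -38; 242 -77 0 0 0 -42"

```text
time: 54.97
position: [0.4711, 0.2224, 0.204]
tool_rot: [0.592, 0.806, -0.002, -0.002]
ft_force: [0.2, -0.9, -4.5]
grip_width: 0.0154
grip_force: 50.0
```

Call:
move_arm:
  series: "0 0 0 0 0 0; 0 0 0 0 0 0"

```text
time: 55.13
position: [0.4712, 0.2219, 0.2041]
tool_rot: [0.592, 0.806, -0.002, -0.001]
ft_force: [-0.8, -0.7, -5.0]
grip_width: 0.0156
grip_force: 50.0
```

Run:
```python
from h import *
to(478.5,266,190,21.1)
```

```text
t 55.13 pos [471.2 221.9 204.1] x [-0.298  0.954  0.   ] y [ 0.954  0.298 -0.004] z [-0.004 -0.001 -1.   ] q [ 0.23  0.41  1.7  -0.    1.03 -0.08] F [-0.8 -0.7 -5. ] w 0.0156 gf 49.99804437160492
shift [39.9 20.1 14. ] turn z -3.7 q6 -0.08
```

Call:
move_arm:
  series: "15 8 0 0 0 -1; 30 15 0 0 0 -3; 38 19 5 0 0 -4; 40 20 10 0 0 -4; 40 20 14 0 0 -4; 40 20 14 0 0 -4; 40 20 14 0 0 -4"

```text
time: 55.72
position: [0.4793, 0.2634, 0.1912]
tool_rot: [0.566, 0.825, -0.001, -0.001]
ft_force: [-0.1, 1.0, -4.5]
grip_width: 0.0156
grip_force: 50.0
```

Run:
```python
from h import *
to(478.5,266,150,21.1)
for n in('top','wrist'):
  c=robot.camera(n); hits(c,'lid_hole',2); hits(c,'canister_hole',2)
save(c,'w10.png')
```

```text
t 55.72 pos [479.3 263.4 191.2] x [-0.36   0.933 -0.   ] y [ 0.933  0.36  -0.003] z [-0.003 -0.001 -1.   ] q [ 0.3   0.46  1.66 -0.    1.03 -0.07] F [-0.1  1.  -4.5] w 0.0156 gf 49.99826967716217
shift [ 2.7  0.3 41.2] turn z -0.0 q6 -0.07
lid_hole tip_of [436. 372. 175.] 0.65
canister_hole tip_of [434. 382. 111.] 0.79
```

View pics/w10.png

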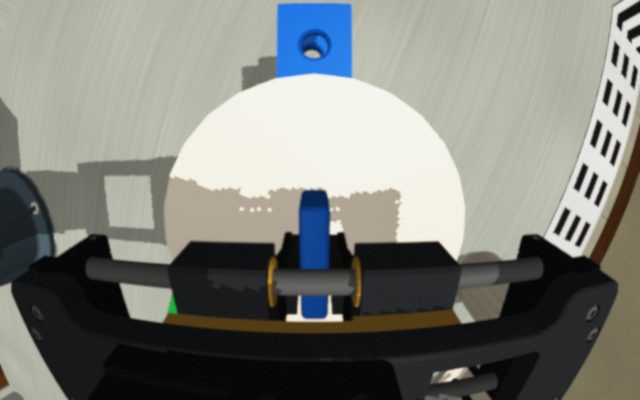

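The lug hole at (314,44) shows the canister's hole just under it, nearly in line. Lowering the lid.

Call:
move_arm:
  series: "1 0 8 0 0 0; 3 0 20 0 0 0; 3 0 32 0 0 0; 3 0 40 0 0 0; 3 0 42 0 0 0; 3 0 42 0 0 0"

```text
time: 56.52
position: [0.4785, 0.2674, 0.1493]
tool_rot: [0.565, 0.825, -0.001, -0.001]
ft_force: [0.6, -0.0, -4.3]
grip_width: 0.0157
grip_force: 50.0
```

Call:
move_arm:
  series: "0 0 2 0 0 0; 0 0 4 0 0 0; 0 0 6 0 0 0; 0 0 8 0 0 0; 0 0 8 0 0 0"

```text
time: 56.93
position: [0.4789, 0.2674, 0.142]
tool_rot: [0.565, 0.825, -0.0, -0.0]
ft_force: [-0.9, -0.1, -4.1]
grip_width: 0.0158
grip_force: 50.0
```

Call:
move_arm:
  series: "0 0 1 0 0 0; 0 0 2 0 0 0; 0 0 3 0 0 0; 0 0 3 0 0 0"

```text
time: 57.27
position: [0.4792, 0.2677, 0.1395]
tool_rot: [0.565, 0.825, 0.0, 0.0]
ft_force: [-0.7, 0.2, -0.5]
grip_width: 0.0156
grip_force: 50.0
```

Run:
```python
from h import *
to(478.5,266,136,21.1)
for n in('top','wrist','scene'):
  c=robot.camera(n); hits(c,'lid_hole',1); hits(c,'lid_knob',1); hits(c,'canister_hole',1)
```

```text
t 57.27 pos [479.2 267.7 139.5] x [-0.361  0.933  0.   ] y [0.933 0.361 0.001] z [ 0.001  0.    -1.   ] q [ 0.31  0.53  1.7   0.    0.91 -0.06] F [-0.7  0.2 -0.5] w 0.0156 gf 49.99998092651367
shift [-1.4 -1.3  3.5] turn z 0.1 q6 -0.06
lid_hole tip_of [689. -16.   1.] 0.28
lid_knob tip_of [480. 266. 145.] 0.93
lid_hole tip_of [438. 379. 124.] 0.86
lid_knob tip_of [479. 264. 145.] 0.6
canister_hole tip_of [437. 376. 126.] 0.2
lid_hole tip_of [436. 379. 121.] 0.56
lid_knob tip_of [478. 259. 141.] 0.96
```

Call:
move_arm:
  series: "0 0 1 0 0 0; 0 0 2 0 0 0; 0 0 2 0 0 0; 0 0 2 0 0 0"

```text
time: 58.2
position: [0.4789, 0.2678, 0.1367]
tool_rot: [0.565, 0.825, 0.0, -0.0]
ft_force: [0.0, 3.3, -2.6]
grip_width: 0.0153
grip_force: 50.0
```

Call:
move_arm:
  series: "0 0 1 0 0 0; 0 0 1 0 0 0; 0 0 1 0 0 0; 0 0 1 0 0 0"

```text
time: 58.53
position: [0.4789, 0.2678, 0.1366]
tool_rot: [0.565, 0.825, 0.0, -0.0]
ft_force: [-2.9, 3.8, 5.2]
grip_width: 0.016
grip_force: 50.0
```

Run:
```python
from h import *
o,r=st()
c=robot.camera('wrist'); t=robot.camera('top')
hsv=cv2.cvtColor(c['img'],cv2.COLOR_RGB2HSV)
m=cv2.inRange(hsv,(100,120,60),(125,255,255)); n,l,s,ce=cv2.connectedComponentsWithStats(m)
for i in range(1,n):
    if s[i,4]>150: print(s[i],ce[i])
i=max(range(1,n),key=lambda k:s[k,4]*(s[k,1]<120))
b=(l==i).astype(np.uint8); cs,h=cv2.findContours(b,cv2.RETR_CCOMP,cv2.CHAIN_APPROX_NONE)
for q,hh in zip(cs,h[0]):
    if hh[3]>=0 and cv2.contourArea(q)>20:
        M=cv2.moments(q); u,v=M['m10']/M['m00'],M['m01']/M['m00']; print('hole',u,v,cv2.contourArea(q),fray(c,u,v,.1195)*1000)
rc=cv2.boundingRect(b); x,y,w,hh=rc; 
a=cv2.resize(c['img'][max(0,y-4):y+hh+4,x-4:x+w+4],(400,400),interpolation=cv2.INTER_CUBIC)
d=cv2.resize(t['img'][225:275,130:180],(400,400),interpolation=cv2.INTER_CUBIC)
cv2.imwrite('pics/fin.png',np.hstack([a,d])[:,:,::-1])
```

```text
t 58.53 pos [478.9 267.8 136.6] x [-0.361  0.933  0.001] y [0.933 0.361 0.   ] z [ 0.     0.001 -1.   ] q [ 0.31  0.54  1.7   0.    0.9  -0.06] F [-2.9  3.8  5.2] w 0.016 gf 50.001951456069946
[ 275    3   77   75 5176] [312.93315301  38.42465224]
[ 299  191   31   79 2274] [313.96042216 231.46613896]
[302 295  25  23 539] [314.00927644 306.18923933]
hole 311.23202614379085 47.690009337068155 357.0 [435.52031469 375.95520128 119.5       ]
```

View pics/fin.png

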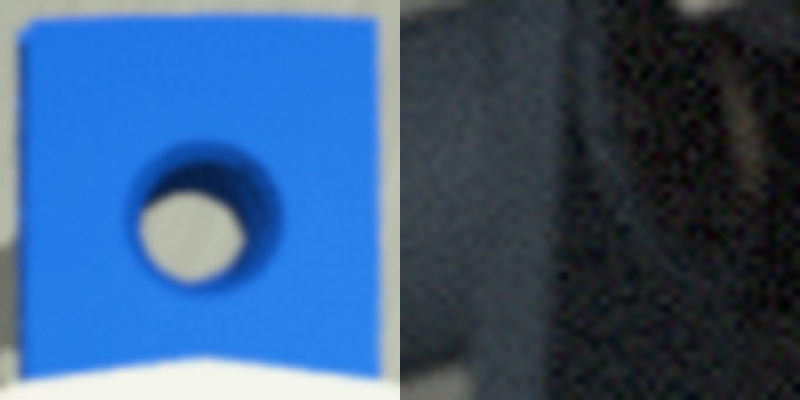

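The left crop shows the lid hole centred at (204,218), with the bench visible through both holes over x 140-245 and y 190-283. I'll compare that with the projected hole circles to get the true offset.

Run:
```python
from h import *
from scipy.optimize import minimize
c=robot.camera('wrist'); W=np.array(c['world_to_cam']);K=np.array(c['mtx'])
def fp(p):
    q=W[:3,:3]@p+W[:3,3];h=np.hypot(q[0],q[1]);return K[:2,2]+K[0,0]*np.arctan2(h,q[2])*q[:2]/h
th=np.linspace(0,2*np.pi,60,endpoint=False)
circ=lambda xy,z:np.array([fp(np.r_[xy[0]+.008*np.cos(a),xy[1]+.008*np.sin(a),z]) for a in th])
L=fray(c,314.3,44.7,.1195)[:2]; print('lid hole',L*1000, 'dist', np.hypot(*(L-[.4789,.2678])))
P=circ(L,.1195); print('lid top u',P[:,0].min(),P[:,0].max(),'v',P[:,1].min(),P[:,1].max())
def vis(C,e=4):
    m=np.ones((100*e,100*e),np.uint8)
    for xy,z in((L,.1195),(L,.1125),(C,.111),(C,.091)):
        k=np.zeros_like(m); q=((circ(xy,z)-[265,0])*e).round().astype(np.int32); cv2.fillPoly(k,[q],1); m&=k
    y,x=np.nonzero(m); return (x.min()/e+265,x.max()/e+265,y.min()/e,y.max()/e) if len(x) else None
print('obs 300.7 323.1 38.95 58; aligned:',vis(L))
ob=np.array([300.7,323.1,38.95,58]); best=[]
r=R.from_quat(robot.get_obs()['tool_rot']).as_matrix()
for dx in range(-6,7):
    for dy in range(-6,7):
        w=r[:2,0]*dx/1000+r[:2,1]*dy/1000; v=vis(L+w)
        if v: best.append((np.abs(np.array(v)-ob).sum(),dx,dy,v))
for b in sorted(best)[:5]: print(b)
```

```text
lid hole [436.5174468  378.32706758] dist 0.11837446296486401
lid top u 300.58551364247984 328.0090814635534 v 31.993531737075756 57.644981464143655
obs 300.7 323.1 38.95 58; aligned: (np.float64(302.5), np.float64(326.0), np.float64(42.5), np.float64(57.75))
(np.float64(2.2000000000000313), 2, -2, (np.float64(301.0), np.float64(323.0), np.float64(39.75), np.float64(57.0)))
(np.float64(2.7000000000000313), 1, -2, (np.float64(301.0), np.float64(323.0), np.float64(41.0), np.float64(57.75)))
(np.float64(3.7000000000000313), 2, -3, (np.float64(301.0), np.float64(321.5), np.float64(39.75), np.float64(57.0)))
(np.float64(3.749999999999986), 2, -1, (np.float64(301.25), np.float64(324.5), np.float64(39.75), np.float64(57.0)))
(np.float64(3.850000000000037), 3, -2, (np.float64(301.0), np.float64(323.0), np.float64(38.25), np.float64(55.25)))
```

Call:
move_arm:
  series: "0 0 -1 0 0 0; 1 0 -1 0 0 -0.5; 2 0 -1 0 0 -1; 2 0 -1 0 0 -1; 2 0 -1 0 0 -1"

```text
time: 59.1
position: [0.4786, 0.2687, 0.1367]
tool_rot: [0.558, 0.83, -0.001, 0.0]
ft_force: [1.4, -0.6, -4.2]
grip_width: 0.0153
grip_force: 50.0
```

Call:
move_arm:
  series: "0 0 1 0 0 0; 0 0 2 0 0 0; 0 0 2 0 0 0"

```text
time: 59.35
position: [0.4785, 0.2687, 0.1366]
tool_rot: [0.558, 0.83, -0.0, 0.001]
ft_force: [-2.0, -2.1, 8.4]
grip_width: 0.0152
grip_force: 50.0
```

```bash
cat > hole.py <<'E'
from h import *
from scipy.optimize import minimize
def check():
    c=robot.camera('wrist'); W=np.array(c['world_to_cam']);K=np.array(c['mtx'])
    def fp(p):
        q=W[:3,:3]@p+W[:3,3];h=np.hypot(q[0],q[1]);return K[:2,2]+K[0,0]*np.arctan2(h,q[2])*q[:2]/h
    th=np.linspace(0,2*np.pi,60,endpoint=False)
    circ=lambda xy,z:np.array([fp(np.r_[xy[0]+.008*np.cos(a),xy[1]+.008*np.sin(a),z]) for a in th])
    hsv=cv2.cvtColor(c['img'],cv2.COLOR_RGB2HSV); win=(slice(20,72),slice(285,342))
    bench=((hsv[...,1]<90)&(hsv[...,2]>100)); n,l,s,ce=cv2.connectedComponentsWithStats(bench[win].astype(np.uint8))
    k=[i for i in range(1,n) if 60<s[i,4]<700 and s[i,0]>0 and s[i,1]>0 and s[i,0]+s[i,2]<57 and s[i,1]+s[i,3]<52]; k=max(k,key=lambda i:s[i,4])
    ob=np.array([s[k,0]+285-.5,s[k,0]+s[k,2]+284.5,s[k,1]+19.5,s[k,1]+s[k,3]+19.5])
    dark=(~((hsv[...,2]>190)&(hsv[...,1]>120)))[win].astype(np.uint8); n2,l2,s2,c2=cv2.connectedComponentsWithStats(dark); j=l2[int(ce[k][1]),int(ce[k][0])]
    u,v=s2[j,0]+285+(s2[j,2]-1)/2,s2[j,1]+20+(s2[j,3]-1)/2
    print('lid hole px',u,v,s2[j],'bench',ob)
    L=fray(c,u,v,.1195)[:2]
    def vis(C,e=4):
        m=np.ones((400,400),np.uint8)
        for xy,z in((L,.1195),(L,.1125),(C,.111),(C,.091)):
            q=np.zeros_like(m); cv2.fillPoly(q,[((circ(xy,z)-[265,0])*e).round().astype(np.int32)],1); m&=q
        y,x=np.nonzero(m); return np.array((x.min()/e+265,x.max()/e+265,y.min()/e,y.max()/e)) if len(x) else None
    r=R.from_quat(robot.get_obs()['tool_rot']).as_matrix(); best=[]
    for dx in range(-6,7):
        for dy in range(-6,7):
            v_=vis(L+r[:2,0]*dx/1000+r[:2,1]*dy/1000)
            if v_ is not None: best.append((round(np.abs(v_-ob).sum(),1),dx,dy))
    print('lid hole',L*1000,sorted(best)[:5])
E
python3 -c "
from hole import *
st();check()"
```

```text
t 59.35 pos [478.5 268.7 136.6] x [-0.378  0.926 -0.001] y [0.926 0.378 0.   ] z [ 0.001 -0.001 -1.   ] q [ 0.31  0.54  1.7  -0.    0.9  -0.08] F [-2.  -2.1  8.4] w 0.0152 gf 50.00382900238037
lid hole px 315.0 43.5 [ 15   9  31  30 735] bench [302.5 325.5  39.5  57.5]
lid hole [434.24687216 379.20406941] [(np.float64(2.2), 1, -1), (np.float64(3.0), 1, 0), (np.float64(3.2), 0, -1), (np.float64(3.8), 2, -1), (np.float64(4.0), 1, -2)]
```

Call:
move_arm:
  series: "0 0 -1 0 0 0; 0 0 -1 0 0 0; 0 0 -1 0 0 0; 0 0 -1 0 0 0; 0 0 -1 0 0 0; 0 0 -20 0 0 0; 0 0 -55 0 0 0; 0 0 -90 0 0 0"
  jaw: 0.45

```text
time: 60.07
position: [0.4771, 0.269, 0.2246]
tool_rot: [0.558, 0.83, -0.002, -0.001]
ft_force: [0.9, -0.2, 0.2]
grip_width: 0.0392
grip_force: 0.0
```

Run:
```python
from h import *
to(692,-18,200)
c=robot.camera('wrist')
hsv=cv2.cvtColor(c['img'],cv2.COLOR_RGB2HSV)
m=cv2.inRange(hsv,(100,120,60),(125,255,255)); n,l,s,ce=cv2.connectedComponentsWithStats(m)
for i in range(1,n):
    if s[i,4]>300: print(s[i],ce[i])
i=min((k for k in range(1,n) if s[k,4]>300),key=lambda k:ce[k][1]); b=(l==i).astype(np.uint8)
cs,h=cv2.findContours(b,cv2.RETR_CCOMP,cv2.CHAIN_APPROX_NONE)
for q,hh in zip(cs,h[0]):
    if hh[3]>=0 and cv2.contourArea(q)>20:
        x,y,w,k=cv2.boundingRect(q); print('hole',x,y,w,k,fray(c,x+(w-1)/2,y+(k-1)/2,.1195)*1000)
for n in('top','wrist','scene'):
  c=robot.camera(n); hits(c,'lid_hole',1); hits(c,'lid_knob',1); hits(c,'pin_mid',2); hits(c,'stand',1)
```

```text
t 60.07 pos [477.1 269.  224.6] x [-0.377  0.926  0.   ] y [ 0.926  0.377 -0.005] z [-0.004 -0.001 -1.   ] q [ 0.31  0.42  1.62  0.    1.11 -0.08] F [ 0.9 -0.2  0.2] w 0.0392 gf 0.0
shift [-346.8   90.9   24.1] turn z 0 q6 -0.08
[ 290   37   52   52 2389] [315.80577648  61.41774801]
[ 307  169   19   86 1564] [315.88363171 211.00959079]
hole 307 60 19 17 [434.40375617 377.85227932 119.5       ]
lid_knob tip_of [481. 266. 141.] 0.58
pin_mid tip_of [694. -19.  55.] 0.38
stand tip_of [689. -16.  -3.] 0.9
lid_hole tip_of [432. 378. 121.] 0.78
lid_knob tip_of [478. 265. 141.] 0.75
lid_hole tip_of [434. 379. 119.] 0.89
lid_knob tip_of [476. 262. 140.] 0.81
pin_mid tip_of [694. -17.  57.] 0.54
stand tip_of [691. -20.   1.] 0.72
```

Call:
move_arm:
  series: "-14 4 0 0 0 0; -40 10 0 0 0 0; -77 20 0 0 0 0; -114 30 0 0 0 0; -151 40 0 0 0 0; -188 49 0 0 0 0; -225 59 0 0 0 0; -262 69 0 0 0 0"

```text
time: 61.53
position: [0.6419, 0.0511, 0.2252]
tool_rot: [0.558, 0.83, 0.0, -0.0]
ft_force: [0.1, 0.5, 1.0]
grip_width: 0.039
grip_force: 0.0
```

Call:
move_arm:
  series: "-37 10 5 0 0 0; -64 17 15 0 0 0; -80 21 30 0 0 0; -84 22 50 0 0 0; -84 22 65 0 0 0; -84 22 70 0 0 0; -84 22 70 0 0 0"

```text
time: 62.12
position: [0.6917, -0.0166, 0.153]
tool_rot: [0.558, 0.83, -0.001, -0.002]
ft_force: [0.3, 0.1, 0.0]
grip_width: 0.0393
grip_force: 0.0
```

Run:
```python
from h import *
to(692,-18,74)
for n in('wrist','scene'):
    c=robot.camera(n); hits(c,'pin_mid',2)
    hsv=cv2.cvtColor(c['img'],cv2.COLOR_RGB2HSV)
    m=cv2.inRange(hsv,(0,150,60),(6,255,255))|cv2.inRange(hsv,(174,150,60),(179,255,255)); n_,l,s,ce=cv2.connectedComponentsWithStats(m)
    for i in range(1,n_):
        if s[i,4]>30: print(n,s[i],ce[i], np.round((fray if n=='wrist' else ray)(c,*ce[i],.09)*1000))
```

```text
t 62.12 pos [691.7 -16.6 153. ] x [-0.377  0.926  0.002] y [ 0.926  0.377 -0.004] z [-0.004  0.001 -1.   ] q [-0.19  0.69  1.3   0.    1.15 -0.57] F [0.3 0.1 0. ] w 0.0393 gf 0.0
shift [-1.6  0.  79. ] turn z 0 q6 -0.57
pin_mid tip_of [691. -14.  55.] 0.67
wrist [303 198  23  35 652] [313.9493865  215.54141104] [692. -18.  90.]
pin_mid tip_of [694. -17.  58.] 0.42
scene [355 202   6  15  77] [357.77922078 209.28571429] [696. -22.  90.]
```

Call:
move_arm:
  series: "-1 0 20 0 0 0; -1 0 45 0 0 0; -1 0 63 0 0 0; -1 0 74 0 0 0; -1 0 78 0 0 0; -1 0 79 0 0 0; -1 0 79 0 0 0"

```text
time: 62.9
position: [0.6943, -0.0177, 0.0771]
tool_rot: [0.558, 0.83, 0.0, 0.001]
ft_force: [0.1, 0.1, -0.6]
grip_width: 0.0392
grip_force: 0.0
```

Call:
move_arm:
  series: "0 0 0 0 0 0; 0 0 0 0 0 0; 0 0 0 0 0 0; 0 0 0 0 0 0; 0 0 0 0 0 0; 0 0 0 0 0 0; 0 0 0 0 0 0"
  jaw: 0
  newtons: 40

```text
time: 63.48
position: [0.6935, -0.0179, 0.0767]
tool_rot: [0.558, 0.83, -0.0, 0.0]
ft_force: [-1.8, -0.7, 3.1]
grip_width: 0.0167
grip_force: 39.8
```

Call:
move_arm:
  series: "0 0 -10 0 0 0; 0 0 -30 0 0 0; 0 0 -60 0 0 0; 0 0 -90 0 0 0; 0 0 -115 0 0 0; 0 0 -130 0 0 0; 0 0 -135 0 0 0; 0 0 -135 0 0 0"

```text
time: 64.15
position: [0.6944, -0.0177, 0.2131]
tool_rot: [0.558, 0.83, 0.001, 0.002]
ft_force: [-0.1, 0.3, -1.4]
grip_width: 0.017
grip_force: 39.8
```

Run:
```python
from h import *
to(434.5,379,210)
for n in('wrist','scene','top'):
    c=robot.camera(n); hits(c,'pin_mid',2)
```

```text
t 64.15 pos [694.4 -17.7 213.1] x [-0.377  0.926 -0.002] y [0.926 0.377 0.003] z [ 0.004 -0.    -1.   ] q [-0.19  0.63  1.25  0.    1.26 -0.57] F [-0.1  0.3 -1.4] w 0.017 gf 39.7866513999179
shift [465.4 -91.1   1.9] turn z 0 q6 -0.57
pin_mid tip_of [695. -16. 194.] 0.96
pin_mid tip_of [694. -17. 192.] 0.7
```

Call:
move_arm:
  series: "14 -3 -10 0 0 0; 40 -8 -22 0 0 0; 77 -15 -32 0 0 0; 114 -22 -35 0 0 0; 151 -30 -35 0 0 0; 188 -37 -35 0 0 0; 225 -44 -35 0 0 0; 262 -51 -35 0 0 0"

```text
time: 65.12
position: [0.5453, 0.2077, 0.2467]
tool_rot: [0.558, 0.83, 0.0, -0.0]
ft_force: [0.4, 0.7, -1.1]
grip_width: 0.0171
grip_force: 39.8
```

Call:
move_arm:
  series: "37 -7 0 0 0 0; 74 -15 0 0 0 0; 111 -22 0 0 0 0; 148 -29 0 0 0 0; 178 -35 0 0 0 0; 196 -39 0 0 0 0; 203 -40 0 0 0 0; 203 -40 0 0 0 0"

```text
time: 65.78
position: [0.4321, 0.3801, 0.2465]
tool_rot: [0.557, 0.831, 0.0, -0.0]
ft_force: [0.3, -0.2, -0.6]
grip_width: 0.017
grip_force: 39.8
```

Call:
move_arm:
  series: "0 0 0 0 0 0; 0 0 0 0 0 0; 0 0 0 0 0 0"

```text
time: 66.03
position: [0.4348, 0.3775, 0.2462]
tool_rot: [0.559, 0.829, -0.0, 0.0]
ft_force: [-0.4, -0.5, -0.0]
grip_width: 0.0171
grip_force: 39.8
```

Run:
```python
from h import *
to(434.5,379,200)
for n in('wrist','scene','top'):
    c=robot.camera(n); hits(c,'pin_mid',2); hits(c,'lid_hole',1)
```

```text
t 66.03 pos [434.8 377.5 246.2] x [-0.375  0.927 -0.   ] y [ 0.927  0.375 -0.   ] z [ 0. -0. -1.] q [ 0.52  0.43  1.53 -0.    1.19  0.14] F [-0.4 -0.5 -0. ] w 0.0171 gf 39.78661608416587
shift [ 1.5  0.3 46.2] turn z 0 q6 0.14
pin_mid tip_of [434. 378. 226.] 0.92
lid_hole tip_of [433. 378. 122.] 0.61
pin_mid tip_of [435. 378. 226.] 0.61
lid_hole tip_of [432. 381. 116.] 0.96
pin_mid tip_of [437. 376. 230.] 0.73
lid_hole tip_of [432. 381. 120.] 0.97
```

Call:
move_arm:
  series: "1 0 8 0 0 0; 1 0 20 0 0 0; 1 0 34 0 0 0; 1 0 44 0 0 0; 1 0 50 0 0 0; 1 0 52 0 0 0; 1 0 52 0 0 0; 1 0 52 0 0 0"

```text
time: 67.15
position: [0.4338, 0.3798, 0.1944]
tool_rot: [0.558, 0.83, 0.0, 0.0]
ft_force: [1.0, -0.0, -1.9]
grip_width: 0.0173
grip_force: 39.8
```

Run:
```python
from h import *
to(434.3,379,180)
for n in('wrist','scene','top'):
    c=robot.camera(n); hits(c,'pin_mid',1); hits(c,'lid_hole',1)
```

```text
t 67.15 pos [433.8 379.8 194.4] x [-0.377  0.926  0.   ] y [0.926 0.377 0.001] z [ 0.001  0.    -1.   ] q [0.53 0.49 1.58 0.   1.07 0.14] F [ 1.  -0.  -1.9] w 0.0173 gf 39.78687096387148
shift [-1.   0.1 14.4] turn z 0 q6 0.14
pin_mid tip_of [432. 380. 174.] 0.59
lid_hole tip_of [433. 378. 122.] 0.81
pin_mid tip_of [440. -39.  -3.] 0.67
lid_hole tip_of [431. 380. 118.] 0.57
pin_mid tip_of [435. 379. 176.] 0.63
lid_hole tip_of [433. 382. 120.] 0.78
```

Call:
move_arm:
  series: "0 0 3 0 0 0; 0 0 6 0 0 0; 0 0 9 0 0 0; 0 0 12 0 0 0; 0 0 12 0 0 0"

```text
time: 68.02
position: [0.4329, 0.3792, 0.1812]
tool_rot: [0.558, 0.83, -0.001, -0.0]
ft_force: [-0.8, -1.3, -1.9]
grip_width: 0.0167
grip_force: 39.8
```

Call:
move_arm:
  series: "0 0 3 0 0 0; 0 0 6 0 0 0; 0 0 9 0 0 0; 0 0 12 0 0 0; 0 0 15 0 0 0; 0 0 15 0 0 0"

```text
time: 68.52
position: [0.4332, 0.3793, 0.1664]
tool_rot: [0.558, 0.83, -0.001, -0.0]
ft_force: [0.8, -0.5, -0.9]
grip_width: 0.0168
grip_force: 39.8
```

Call:
move_arm:
  series: "0 0 3 0 0 0; 0 0 7 0 0 0; 0 0 11 0 0 0; 0 0 15 0 0 0; 0 0 19 0 0 0; 0 0 22 0 0 0; 0 0 22 0 0 0"

```text
time: 69.1
position: [0.433, 0.3793, 0.1442]
tool_rot: [0.558, 0.83, -0.001, -0.0]
ft_force: [-0.5, 0.4, -1.0]
grip_width: 0.0168
grip_force: 39.8
```

Passing freely through both lugs. Lowering to the collar now.

Call:
move_arm:
  series: "0 0 2 0 0 0; 0 0 4 0 0 0; 0 0 6 0 0 0; 0 0 7 0 0 0; 0 0 8 0 0 0; 0 0 8 0 0 0"

```text
time: 69.6
position: [0.4334, 0.3795, 0.137]
tool_rot: [0.558, 0.83, -0.0, -0.0]
ft_force: [-0.6, 0.4, -1.2]
grip_width: 0.0172
grip_force: 39.8
```

Call:
move_arm:
  series: "0 0 1 0 0 0; 0 0 1.5 0 0 0; 0 0 1.5 0 0 0"

```text
time: 69.85
position: [0.4336, 0.3797, 0.1362]
tool_rot: [0.558, 0.83, 0.0, 0.0]
ft_force: [-1.0, -0.7, 2.6]
grip_width: 0.0169
grip_force: 39.8
```

Call:
move_arm:
  series: "0 0 1 0 0 0; 0 0 1 0 0 0; 0 0 1 0 0 0"

```text
time: 70.1
position: [0.4336, 0.3797, 0.1361]
tool_rot: [0.558, 0.83, 0.0, 0.0]
ft_force: [-1.7, -1.1, 8.9]
grip_width: 0.0171
grip_force: 39.8
```

Call:
move_arm:
  series: "0 0 0 0 0 0; 0 0 0 0 0 0; 0 0 0 0 0 0; 0 0 0 0 0 0; 0 0 0 0 0 0; 0 0 -15 0 0 0; 0 0 -45 0 0 0; 0 0 -80 0 0 0"
  jaw: 0.5

```text
time: 70.77
position: [0.432, 0.3786, 0.2131]
tool_rot: [0.558, 0.83, -0.003, -0.001]
ft_force: [1.1, 0.8, -0.3]
grip_width: 0.0431
grip_force: 0.0
```

Call:
move_arm:
  series: "-20 0 -20 0 0 0; -50 0 -30 0 0 0; -85 0 -40 0 0 0; -115 0 -40 0 0 0; -130 0 -40 0 0 0; -130 0 -40 0 0 0; -130 0 -40 0 0 0"

```text
time: 71.35
position: [0.4827, 0.2587, 0.2545]
tool_rot: [0.559, 0.829, 0.0, -0.0]
ft_force: [-0.0, -0.6, 0.7]
grip_width: 0.0434
grip_force: 0.0
```

Run:
```python
from h import *
st()
for n in('wrist','scene','top'):
    c=robot.camera(n); print(n)
    for t in('pin_mid','lid_knob','lid_hole','dropper','wipes','dishes','jar2_mid','jar3_mid'): hits(c,t,2)
    hsv=cv2.cvtColor(c['img'],cv2.COLOR_RGB2HSV)
    m=cv2.inRange(hsv,(0,150,60),(6,255,255))|cv2.inRange(hsv,(174,150,60),(179,255,255)); n_,l,s,ce=cv2.connectedComponentsWithStats(m)
    for i in range(1,n_):
        if s[i,4]>30: print('red',s[i],ce[i], np.round((fray if n=='wrist' else ray)(c,*ce[i],.1455)*1000))
```

```text
t 71.35 pos [482.7 258.7 254.5] x [-0.375  0.927  0.001] y [ 0.927  0.375 -0.   ] z [-0.  0. -1.] q [ 0.29  0.38  1.58  0.    1.18 -0.1 ] F [-0.  -0.6  0.7] w 0.0434 gf 0.0
wrist
pin_mid tip_of [479. 264. 140.] 0.71
pin_mid tip_of [431. 380. 113.] 0.7
lid_knob tip_of [479. 266. 142.] 0.95
lid_hole tip_of [435. 378. 121.] 0.92
wipes tip_of [480. 264. 139.] 0.2
red [303  40  21  24 388] [313.08762887  51.33505155] [432. 382. 146.]
scene
pin_mid tip_of [435. 378. 118.] 0.44
lid_knob tip_of [478. 258. 139.] 0.84
lid_knob tip_of [433. 379. 116.] 0.46
lid_hole tip_of [432. 381. 115.] 0.8
lid_hole tip_of [692. -18.   3.] 0.6
dropper tip_of [ 768. -228.    1.] 0.89
wipes tip_of [755. 218.  -4.] 0.73
wipes tip_of [433. 379. 118.] 0.6
dishes tip_of [ 676. -407.    5.] 0.87
dishes tip_of [443. -35.   0.] 0.51
jar2_mid tip_of [ 646. -283.   43.] 0.64
jar3_mid tip_of [ 539. -496.   47.] 0.86
red [379 105   4  12  37] [380.86486486 110.56756757] [431. 383. 145.]
top
pin_mid tip_of [ 766. -225.    5.] 0.59
lid_knob tip_of [480. 266. 138.] 0.7
lid_hole tip_of [763. 215.  -5.] 0.58
dropper tip_of [ 764. -228.    4.] 0.79
dropper tip_of [478. 266. 138.] 0.18
wipes tip_of [760. 214.  -2.] 0.58
jar2_mid tip_of [ 651. -286.   43.] 0.71
jar3_mid tip_of [ 543. -495.   43.] 0.84
```

```bash
python3 -c "
from rig import robot
print(robot.hand_in())"
```

```text
the job is handed in; nothing more can be done
None
```

I packed all four amber jars one to a compartment, refitted the lid fully home with its lug hole lined up, and pushed the locking pin down to its collar. I handed the job in at about 71 s and got no verdict back.

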